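# Put away a parts delivery: stack the boxes, hang the clamps

## Robot

A 7-joint arm with a two-finger parallel gripper is mounted at the origin on the work surface. World frame = base frame: x ahead of the robot, y to its left, z up, the work surface at z = 0. Lengths are in m, angles in rad, forces in N, time in s.
With the tool pointing down it reaches from about 0.425 to 0.925 m from the base axis. Payload 6.8 kg.
Tool frame: the origin (TCP) lies midway between the tips of the shut fingers; the grasp point (between the pads) lies 19 mm behind it (env.hold_point_z is the distance from the TCP to the grasp point, in m); z points along the fingers, y is the direction in which the jaws open and shut (so a half turn about z gives the same grasp; the last joint's range is limited). The gripper opens to 85 mm and grips with 20 to 120 N. Pads are 22 mm wide; open, the fingers measure 114 mm over their backs; the gripper's body (76 mm by 85 mm) begins 54 mm behind the grasp point. The pads swing forward as they close: fully open they stand 13 mm farther back than shut.
Start: joints at [1.193, 0.477, 0.022, 1.555, -0.011, 1.109, -0.083], TCP at [0.18, -0.651, 0.231] pointing down, gripper open.
Joint ranges: [-2.96, 2.96], [-0.34, 2.1], [-1.41, 1.46], [0.24, 2.44], [-1.37, 4.51], [0.17, 1.92], [-2.96, 2.96]. Speed limits (rad/s): [2.39, 2.39, 3.14, 3.14, 3.14, 3.14, 3.14].

## Interface

Orientations are given as a unit quaternion [x, y, z, w].
In Python, from cell import env gives the robot as it stands. The module is installed in compiled form; this text tells all that it offers.
- The arm moves only by the tool carry_out, never from a script. Its argument "motion" is a list of rows, each an object of numbers: "dx", "dy", "dz": the shift along the world's x, y, z in units of 25 mm (1.0 is 25 mm); "spin": the turn about the world's z in units of 10 degrees (1.0 is 10 degrees); "jaw": the finger opening in mm, from 0 to 85.4. In form: [{"dx": .., "dy": .., "dz": .., "spin": .., "jaw": ..}, ...]. A call has 1 to 20 rows; each row is the pose to reach, as a shift and turn from the pose commanded when the call began; what a row does not reach only later rows make up. A row lasts 1/8 s, in which the tool goes at most 62.5 mm and 10.7 degrees, less where a joint would pass 70% of its speed; a pose out of reach is approached as far as the arm can. A call with a gripper value outside its range is refused whole. The fingers move at their own pace and stop on an object; "squeeze" is the grip in N (left out, the last holds). Time passes only in rows, so rows that repeat a pose let the fingers close. It gives the time, the measured TCP pose, the force and the opening at its end, in the units of the state.
- env.get_obs(): the state, without advancing time (a new reading comes with each control period).
- env.snapshot(name): name is "side" or "top" or "wrist"; returns a dict with "img" (480x640x3 uint8, blue, green, red), "K" (3x3 intrinsics, pixels), "R" (3x3) and "t" (3): a world point X has camera coordinates R X + t. Camera axes: x right, y down, z forward; pixel columns grow to the right and rows downward; lengths in m; the calibration is good to about 2 mm. A picture is of the moment at which its call begins. There is no depth.
- env.finish_job(): hands the job in, once; it reports no verdict.
Trained networks look in a picture, given as the dict that the camera call returned (one of the last four; its "shot" number tells which), for a name from the list of things; names that differ only in an ending like _2 or _b are one class to them, and where a whole thing is asked for, a point or a joint stands for the part that bears it (a point fixed in the world has none). Each returns a list of dicts, best first, with "confidence" (0 to 1); they miss things now and then, are a little off and sometimes report something else, mostly with a low value. They report only what shows in the picture. A call takes as long as a camera call. They do not tell look-alikes from the thing itself.
- env.regions_of(picture, name): "pixels" (480x640 bool, what is visible of it) and "location" ([row, column] in pixels, amid what is visible of it).
- env.mark_of(picture, name): "location" ([row, column] in pixels: a listed point, or the origin of a listed thing).
The state is a dict: "t": time; "joint_positions": joint angles; "qd": joint speeds; "effort": joint torques, N m; "position": TCP position; "tcp_rot": TCP orientation; "force": force on the tool from outside, world axes, zero at the start; "wrist_torque": the same for the moment, N m; "finger_gap": finger opening in m.
Only numpy, scipy, OpenCV 4.12 (cv2) and the standard library are available. Lean on these libraries where they do the work, as an engineer would, in place of code of your own. Each camera call takes 0.05 s, during which the arm holds its last target.

## Task

Put away this delivery on the storeroom bench: stack every small parts box on the deep bottom box with the same lid colour, one on top of another, each with its four feet sitting down in the corner recesses of the lid below, and hang every saddle clamp over the bar of the hanging rail, a leg on either side of the bar. Leave the two bottom boxes standing where they are, and do not disturb the air spring, the carton tray or the spray can.

Things in the scene. Friction and masses are not known exactly. Their poses are not given: they have to be found in the camera images.
- blue1_c (a point): centre, 33 mm above the underside, of a loose grey box with fixed blue lid, 140 (x) x 64 (y) x 66 mm, about 0.3 kg. Lid skirt 140 x 64 mm, the top 20 mm; body below 136 x 60. Four dome feet, 16 mm dia, 8 mm tall, at x +-56, y +-18 mm; above them 20 x 20 mm recesses, 6 mm deep, in the lid top. Boxes stack 60 mm apart, either way round. May be absent.
- blue2_c (a point): centre, 33 mm above the underside, of a loose grey box with fixed blue lid, 140 (x) x 64 (y) x 66 mm, about 0.3 kg. Lid skirt 140 x 64 mm, the top 20 mm; body below 136 x 60. Four dome feet, 16 mm dia, 8 mm tall, at x +-56, y +-18 mm; above them 20 x 20 mm recesses, 6 mm deep, in the lid top. Boxes stack 60 mm apart, either way round. May be absent.
- yellow1_c (a point): centre, 33 mm above the underside, of a loose grey box with fixed yellow lid, 140 (x) x 64 (y) x 66 mm, about 0.3 kg. Lid skirt 140 x 64 mm, the top 20 mm; body below 136 x 60. Four dome feet, 16 mm dia, 8 mm tall, at x +-56, y +-18 mm; above them 20 x 20 mm recesses, 6 mm deep, in the lid top. Boxes stack 60 mm apart, either way round. May be absent.
- yellow2_c (a point): centre, 33 mm above the underside, of a loose grey box with fixed yellow lid, 140 (x) x 64 (y) x 66 mm, about 0.3 kg. Lid skirt 140 x 64 mm, the top 20 mm; body below 136 x 60. Four dome feet, 16 mm dia, 8 mm tall, at x +-56, y +-18 mm; above them 20 x 20 mm recesses, 6 mm deep, in the lid top. Boxes stack 60 mm apart, either way round. May be absent.
- blue_base_lid (a point): middle of the lid of the deep blue bottom box (black, blue lid, 140 (x) x 64 (y) mm, 0.95 kg, loose), at its recess floors, 84 mm above the bench; lid top 6 mm higher. Recesses 20 x 20 x 6 mm centred at x +-56, y +-18 mm. A small box seated on it has its centre 33 mm above this point, a second box on that 93 mm.
- yellow_base_lid (a point): middle of the lid of the deep yellow bottom box (black, yellow lid, 140 (x) x 64 (y) mm, 0.95 kg, loose), at its recess floors, 84 mm above the bench; lid top 6 mm higher. Recesses 20 x 20 x 6 mm centred at x +-56, y +-18 mm. A small box seated on it has its centre 33 mm above this point, a second box on that 93 mm.
- clamp1_c (a point): centre, 42.5 mm above the underside, of a loose saddle clamp: arch of metal strap standing on two flanges, 85 mm high, 50 wide (y), 0.4 kg. Upright parallel legs at x +-28, 60 mm over the outside, 52 inside, up to 65 mm; then sloping in to a flat crown 26 mm long, 4 thick, its underside 38.5 mm above this point. Flanges 7 mm thick reach x +-50.
- clamp2_c (a point): centre, 42.5 mm above the underside, of a loose saddle clamp: arch of metal strap standing on two flanges, 85 mm high, 50 wide (y), 0.4 kg. Upright parallel legs at x +-28, 60 mm over the outside, 52 inside, up to 65 mm; then sloping in to a flat crown 26 mm long, 4 thick, its underside 38.5 mm above this point. Flanges 7 mm thick reach x +-50.
- rail_mid (a point): middle of the axis of the hanging rail's round steel bar, 24 mm in diameter, 140 mm above the bench, running along this point's y axis for 150 mm to either side, where blue-grey uprights 165 mm high hold it. Fixed. A saddle clamp hanging on it by the crown has its centre 26 mm below this point's height.
- air_spring: bystander, not to be moved: black rubber air spring with a metal top plate, 120 mm in diameter, 125 mm high; origin at the centre of its underside.
- carton: bystander, not to be moved: small open cardboard tray of fittings, 90 x 120 x 50 mm; origin at the centre of its underside.
- spray_can: bystander, not to be moved: green spray can, 60 mm in diameter, 160 mm high; origin at the centre of its underside.
There are look-alikes about, which are no part of the job. Leave any purple or turquoise look-alike of the part that bears yellow1_c alone.

How it is judged:
At the end, for the whole second after the job is handed in: Each box upright over the bottom box of its colour (8 mm, 0.1 rad), centre 30-36 or 89-97 mm above its recess floors (feet in recesses); each clamp hangs by its crown: centre within 20 mm of the bar's plane, 20-34 mm below its axis, tilt < 0.35, width along the bar within 0.4 rad; all at rest (x of blue1_c in the frame of blue_base_lid between -0.008 and 0.008 m and y of blue1_c in the frame of blue_base_lid between -0.008 and 0.008 m and angle between each of blue1_c, blue2_c, yellow1_c, yellow2_c, blue_base_lid, yellow_base_lid's own z axis and vertical below 0.05 rad and angle between the x axis of each of blue1_c, blue2_c and the x axis of blue_base_lid, either way round below 0.1 rad and (z of blue1_c in the frame of blue_base_lid between 0.03 and 0.036 m or z of blue1_c in the frame of blue_base_lid between 0.089 and 0.097 m) and linear speed of each of blue1, blue2, yellow1, yellow2 below 0.02 m/s and x of blue2_c in the frame of blue_base_lid between -0.008 and 0.008 m and y of blue2_c in the frame of blue_base_lid between -0.008 and 0.008 m and (z of blue2_c in the frame of blue_base_lid between 0.03 and 0.036 m or z of blue2_c in the frame of blue_base_lid between 0.089 and 0.097 m) and x of yellow1_c in the frame of yellow_base_lid between -0.008 and 0.008 m and y of yellow1_c in the frame of yellow_base_lid between -0.008 and 0.008 m and angle between the x axis of each of yellow1_c, yellow2_c and the x axis of yellow_base_lid, either way round below 0.1 rad and (z of yellow1_c in the frame of yellow_base_lid between 0.03 and 0.036 m or z of yellow1_c in the frame of yellow_base_lid between 0.089 and 0.097 m) and x of yellow2_c in the frame of yellow_base_lid between -0.008 and 0.008 m and y of yellow2_c in the frame of yellow_base_lid between -0.008 and 0.008 m and (z of yellow2_c in the frame of yellow_base_lid between 0.03 and 0.036 m or z of yellow2_c in the frame of yellow_base_lid between 0.089 and 0.097 m) and x of clamp1_c in the frame of rail_mid between -0.02 and 0.02 m and y of clamp1_c in the frame of rail_mid between -0.13 and 0.13 m and z of clamp1_c in the frame of rail_mid between -0.034 and -0.02 m and angle between each of clamp1_c, clamp2_c's own z axis and vertical below 0.35 rad and angle between the y axis of each of clamp1_c, clamp2_c and the y axis of rail_mid, either way round below 0.4 rad and linear speed of each of clamp1, clamp2 below 0.03 m/s and x of clamp2_c in the frame of rail_mid between -0.02 and 0.02 m and y of clamp2_c in the frame of rail_mid between -0.13 and 0.13 m and z of clamp2_c in the frame of rail_mid between -0.034 and -0.02 m); the robot touches nothing.
It fails at once if the blue bottom box is shifted by more than 25 mm (distance of blue_base_lid from where it was at the start of the episode above 0.025 m).
It fails at once if the yellow bottom box is shifted by more than 25 mm (distance of yellow_base_lid from where it was at the start of the episode above 0.025 m).
It fails at once if the air spring is moved by more than 30 mm (distance of air_spring from where it was at the start of the episode above 0.03 m).
It fails at once if the carton is moved by more than 30 mm (distance of carton from where it was at the start of the episode above 0.03 m).
It fails at once if the spray can is moved by more than 30 mm (distance of spray_can from where it was at the start of the episode above 0.03 m).
Of blue1, blue2, yellow1, yellow2 only 3 to 4 are there at a start; the rules pass over those that are not, and their reading is None.
At some moment in a run one of clamp1, clamp2 may be knocked a few centimetres aside while the robot is not near it.
Once in a run the grip may slacken for a moment while it holds something.
It also fails if it takes over 200 s, if anything falls off the work surface, if the arm or the gripper's body presses on something with over 40 N, if the wrist force passes 120 N, or if a joint passes its speed limit or range.

## Working session

There is one attempt and no reset: what is moved stays moved. The work goes in short steps, Python scripts to look and compute and a tool call to move; the robot and the scene stay as the last step left them, time stands still between calls to the robot, and variables do not carry over. Pictures are saved under pics/ and viewed, and the job is handed in when it is done.

Besides the shell and the picture viewer there is one more tool, called after ">>>" by a JSON object that holds its "name" and its "arguments". carry_out: Moves the arm, as the interface text tells. Its arguments: {"type":"object","properties":{"motion":{"type":"array"},"squeeze":{"type":"number"}},"required":["motion"]}

```bash
ls; mkdir -p pics
python3 - <<'E'
from cell import env
import cv2, numpy as np
print({k:np.round(v,3).tolist() for k,v in env.get_obs().items()}, env.hold_point_z)
for n in ["side","top","wrist"]:
    s=env.snapshot(n); cv2.imwrite(f"pics/{n}0.png",s["img"]); print(n,np.round(s["K"],1).tolist(),np.round(s["R"],3).tolist(),np.round(s["t"],3).tolist(), (-s["R"].T@s["t"]).round(3))
E
```

```text
pics
{'t': 0.0, 'joint_positions': [1.193, 0.478, 0.022, 1.556, -0.011, 1.109, -0.083], 'qd': [0.001, -0.001, 0.001, 0.001, 0.0, 0.001, 0.0], 'effort': [-0.0, -59.644, 1.607, -28.12, 0.012, 0.009, -0.0], 'position': [0.18, -0.65, 0.23], 'tcp_rot': [0.991, 0.134, -0.0, -0.001], 'force': [-0.495, -0.106, 0.258], 'wrist_torque': [0.007, -0.011, 0.032], 'finger_gap': 0.085} 0.0187
side [[485.9, 0.0, 321.6], [0.0, 485.9, 237.5], [0.0, 0.0, 1.0]] [[0.994, -0.105, -0.013], [-0.073, -0.595, -0.8], [0.076, 0.797, -0.6]] [-0.536, 0.194, 1.019] [ 0.469 -0.753  0.759]
top [[526.0, 0.0, 310.9], [0.0, 526.0, 243.6], [0.0, 0.0, 1.0]] [[-0.009, -1.0, 0.018], [-0.999, 0.008, -0.054], [0.054, -0.019, -0.998]] [0.07, 0.536, 1.308] [0.465 0.09  1.333]
wrist [[380.3, 0.0, 321.5], [0.0, 380.3, 238.9], [0.0, 0.0, 1.0]] [[0.266, -0.964, -0.002], [-0.915, -0.254, 0.313], [-0.303, -0.081, -0.95]] [-0.672, -0.039, 0.381] [ 0.258 -0.627  0.372]
```

View pics/side0.png

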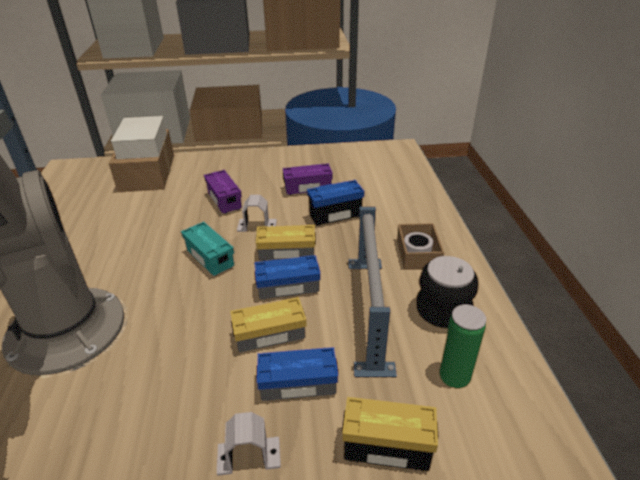

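View pics/top0.png

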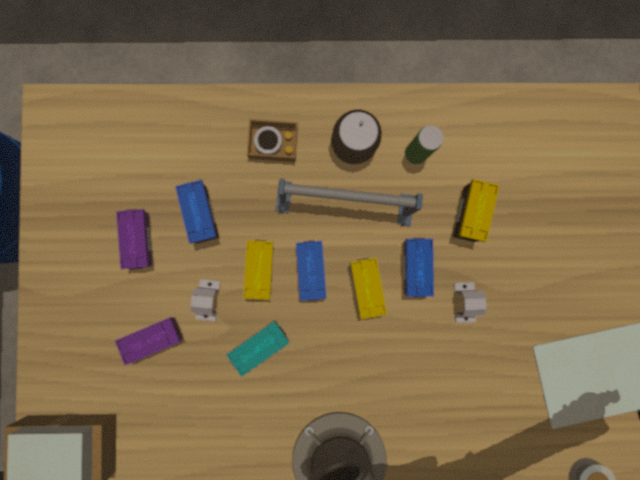

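View pics/wrist0.png

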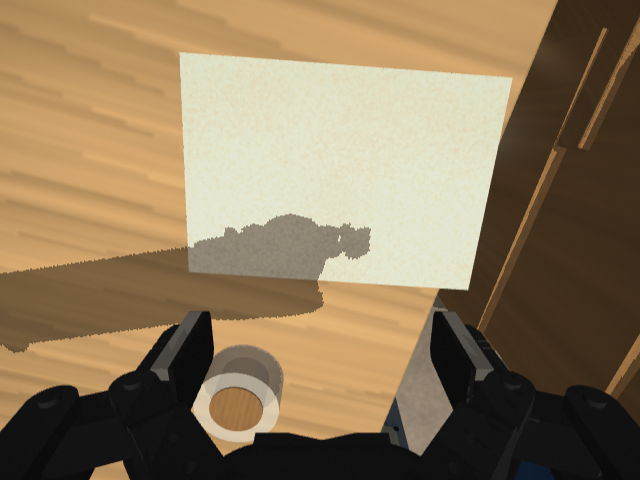

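Top view: blue boxes at about (311,270) and (420,267), yellow boxes at (259,270) and (368,289), and clamps at (205,300) and (470,300). The blue base is at (197,212), the yellow base at (479,211), and the rail runs (283,190) to (415,200). The purple and turquoise boxes are look-alikes. Next I'll fit the poses by silhouette.

```bash
cat > h.py <<'E'
from cell import env
import cv2, numpy as np
from scipy.optimize import minimize
def proj(s,X):
    c=np.asarray(X)@s["R"].T+s["t"]; p=c@s["K"].T
    return p[:,:2]/p[:,2:]
def back(s,px,z):
    d=s["R"].T@np.linalg.inv(s["K"])@np.array([px[0],px[1],1.]); o=-s["R"].T@s["t"]
    return (o+d*(z-o[2])/d[2])
def cmask(s,col):
    h=cv2.cvtColor(s["img"],cv2.COLOR_BGR2HSV)
    if col=="blue": return cv2.inRange(h,(105,130,40),(122,255,255))
    return cv2.inRange(h,(22,190,70),(32,255,255))
def hulls(parts,x,y,a):
    c,s_=np.cos(a),np.sin(a); out=[]
    for P in parts:
        out.append(np.c_[x+c*P[:,0]-s_*P[:,1], y+s_*P[:,0]+c*P[:,1], P[:,2]])
    return out
def box(x0,x1,y0,y1,z0,z1): return np.array([[x,y,z] for x in(x0,x1) for y in(y0,y1) for z in(z0,z1)],float)
def lid(ztop): return [box(-.07,.07,-.032,.032,ztop-.02,ztop)]
def clampm(z0):
    P=[box(-.05,-.026,-.025,.025,z0,z0+.007),box(.026,.05,-.025,.025,z0,z0+.007),
     box(-.03,-.026,-.025,.025,z0,z0+.065),box(.026,.03,-.025,.025,z0,z0+.065),box(-.013,.013,-.025,.025,z0+.081,z0+.085)]
    for g in(-1,1):
        P.append(np.array([[g*a,y,z0+z] for y in(-.025,.025) for a,z in((.03,.065),(.026,.065),(.013,.085),(.010,.081))]))
    return P
S=4
def render(s,parts,p,win):
    x0,y0,x1,y1=win; im=np.zeros(((y1-y0)*S,(x1-x0)*S),np.uint8)
    for H in hulls(parts,*p):
        q=proj(s,H); q=((q-[x0-.5,y0-.5])*S-.5)
        h=cv2.convexHull(q.astype(np.float32))[:,0]
        cv2.fillConvexPoly(im,np.round(h*16).astype(np.int32),255,shift=4)
    return cv2.resize(im,(x1-x0,y1-y0),interpolation=cv2.INTER_AREA)/255.
def fit(views,parts,p0):
    """views: list of (s,mask)"""
    L=[]
    for s,m in views:
        ys,xs=np.nonzero(m); w=(max(xs.min()-25,0),max(ys.min()-25,0),min(xs.max()+25,640),min(ys.max()+25,480))
        L.append((s,m[w[1]:w[3],w[0]:w[2]]>0,w))
    f=lambda p:sum(((render(s,parts,p,w)-m)**2).sum()/m.sum() for s,m,w in L)
    best=None
    for da in (-.15,0,.15):
        q=np.array(p0)+[0,0,da]
        r=minimize(f,q,method="Nelder-Mead",options=dict(initial_simplex=np.array([q,q+[.012,0,0],q+[0,.012,0],q+[0,0,.15]]),xatol=1e-4,fatol=1e-4))
        if best is None or r.fun<best.fun: best=r
    return best.x,best.fun
def blobs(m,amin=300):
    n,l,st,c=cv2.connectedComponentsWithStats(cv2.morphologyEx(m,cv2.MORPH_CLOSE,np.ones((3,3),np.uint8)))
    return [(c[i],((l==i)*255).astype(np.uint8)) for i in range(1,n) if st[i,4]>amin]
def blobmask(s,col,xy,z,r=40):
    """nearest blob to projected point"""
    q=proj(s,[[xy[0],xy[1],z]])[0]
    b=blobs(cmask(s,col),150)
    b=[(np.hypot(*(c-q)),m) for c,m in b]
    b=sorted(b,key=lambda t:t[0])
    return b[0][1] if b and b[0][0]<r else None
E
cat > m1.py <<'E'
from h import *
t=env.snapshot("top"); s=env.snapshot("side")
for col in("blue","yellow"):
    for c,m in blobs(cmask(t,col)):
        z=.09 if (c[0]<220 or c[0]>450) else .066
        w=back(t,c,z); 
        r=cv2.minAreaRect(np.argwhere(m)[:,::-1].astype(np.float32)); bp=cv2.boxPoints(r)
        W=np.array([back(t,q,z)[:2] for q in bp]); e=[W[1]-W[0],W[2]-W[1]]; e=max(e,key=np.linalg.norm); a=np.arctan2(e[1],e[0])
        a=(a+np.pi/2)%np.pi-np.pi/2
        p0=[w[0],w[1],a]
        pt,ft=fit([(t,m)],lid(z),p0)
        ms=blobmask(s,col,w,z-.01)
        ps,fs=fit([(s,ms)],lid(z),pt)
        pb,fb=fit([(t,m),(s,ms)],lid(z),pt)
        print(col,c.round(),z,"top",pt.round(4),round(ft,3),"side",ps.round(4),round(fs,3),"both",pb.round(4),round(fb,3))
for v in(t,s):
    print([ (np.round(d["location"]),round(d["confidence"],2)) for d in env.mark_of(v,"rail_mid")])
    print([ (np.round(d["location"]),round(d["confidence"],2)) for d in env.mark_of(v,"clamp1_c")])
    for d in env.regions_of(v,"clamp1_c"): print("reg",np.round(d["location"]),round(d["confidence"],2),d["pixels"].sum())
R=env.regions_of
E
python3 m1.py
```

```text
blue [  6. 165.] 0.09 top [ 0.7274  0.8159 -0.3246] 0.483 side [0.7563 0.7136 0.1425] 0.87 both [ 0.7274  0.816  -0.3236] 1.369
blue [196. 212.] 0.09 top [0.6121 0.3403 0.2652] 0.119 side [0.6112 0.3394 0.2278] 0.073 both [0.6106 0.3391 0.2355] 0.193
blue [419. 267.] 0.066 top [ 0.475  -0.1965 -0.0167] 0.115 side [ 0.4747 -0.1961 -0.0192] 0.063 both [ 0.475  -0.1964 -0.0182] 0.178
blue [311. 271.] 0.066 top [0.4692 0.0679 0.0671] 0.117 side [0.4682 0.069  0.0676] 0.056 both [0.4691 0.0693 0.0627] 0.174Traceback (most recent call last):
  File "m1.py", line 13, in <module>
    ps,fs=fit([(s,ms)],lid(z),pt)
          ~~~^^^^^^^^^^^^^^^^^^^^
  File "h.py", line 39, in fit
    ys,xs=np.nonzero(m); w=(max(xs.min()-25,0),max(ys.min()-25,0),min(xs.max()+25,640),min(ys.max()+25,480))
          ~~~~~~~~~~^^^
    return _wrapfunc(a, 'nonzero')
    return _wrapit(obj, method, *args, **kwds)
    result = getattr(arr, method)(*args, **kwds)
ValueError: Calling nonzero on 0d arrays is not allowed. Use np.atleast_1d(scalar).nonzero() instead.
```

```bash
sed -i 's/(22,190,70),(32,255,255)/(22,210,90),(34,255,255)/; ' h.py
python3 - <<'E'
from h import *
t=env.snapshot("top"); s=env.snapshot("side")
h=cv2.cvtColor(s["img"],cv2.COLOR_BGR2HSV); ht=cv2.cvtColor(t["img"],cv2.COLOR_BGR2HSV)
print(h[235,285],h[322,265],h[415,390],h[330,255],h[430,390],h[450,180]); print(ht[270,259],ht[289,368],ht[210,479],ht[100,200])
for c,m in blobs(cmask(t,"yellow"),50): print(c.round(),(m>0).sum())
for c,m in blobs(cmask(s,"yellow"),50): print("s",c.round(),(m>0).sum())
E
```

```text
[ 24 142 190] [ 22 150 185] [ 24 138 188] [ 21 146 154] [ 22 148 183] [ 17  92 164]
[ 28 255 158] [ 27 255 163] [ 27 255 159] [ 18 119 154]
[479. 210.] 1580
[258. 270.] 1475
[368. 288.] 1504
```

```bash
python3 - <<'E'
t=open('h.py').read()
t=t.replace('return cv2.inRange(h,(22,210,90),(34,255,255))','return cv2.inRange(h,(20,120,90),(34,255,255)) if s["R"][2,1]>.5 else cv2.inRange(h,(22,200,80),(34,255,255))')
open('h.py','w').write(t)
t=open('m1.py').read()
t=t.replace('''        z=.09''','''        if c[0]<100: continue
        z=.09''').replace("        ps,fs=fit","        if ms is None: print('no side',pt,ft); continue\n        ps,fs=fit")
open('m1.py','w').write(t)
E
python3 m1.py
```

```text
blue [196. 212.] 0.09 top [0.6133 0.3403 0.2665] 0.122 side [0.6106 0.3392 0.2275] 0.069 both [0.6112 0.3389 0.2323] 0.193
blue [419. 267.] 0.066 top [ 0.4755 -0.1964 -0.0174] 0.109 side [ 0.4744 -0.1964 -0.0153] 0.062 both [ 0.475  -0.1964 -0.0177] 0.173
blue [311. 270.] 0.066 top [0.4689 0.0669 0.0542] 0.119 side [0.4698 0.0691 0.0651] 0.055 both [0.4688 0.0692 0.0732] 0.175
yellow [479. 210.] 0.09 top [ 0.6102 -0.3376 -0.253 ] 0.057 side [ 0.6098 -0.3375 -0.2518] 0.009 both [ 0.6098 -0.3374 -0.2484] 0.067
yellow [258. 270.] 0.066 top [ 0.472   0.1949 -0.0714] 0.046 side [ 0.4724  0.1964 -0.0686] 0.022 both [ 0.4722  0.1955 -0.0682] 0.075
yellow [368. 288.] 0.066 top [ 0.4257 -0.0711  0.1719] 0.042 side [ 0.4247 -0.07    0.1675] 0.012 both [ 0.4251 -0.0705  0.1714] 0.057
[(array([193., 349.]), 0.73)]
[(array([303., 210.]), 0.71)]
reg [301. 205.] 0.57 893
[(array([260., 372.]), 0.7)]
[(array([216., 250.]), 0.87)]
reg [206. 253.] 0.89 551
```

```bash
cat > m2.py <<'E'
from h import *
import sys
t=env.snapshot("top"); s=env.snapshot("side")
for nm,v in(("top",t),("side",s)):
    for d in env.mark_of(v,"rail_mid"): print(nm,"rail",d["location"],back(v,np.array(d["location"])[::-1],.14).round(4),round(d["confidence"],2))
    for d in env.mark_of(v,"clamp1_c"): print(nm,"clamp",np.round(d["location"],1),back(v,np.array(d["location"])[::-1],.0425).round(4),round(d["confidence"],2))
    for d in env.regions_of(v,"clamp1_c"):
        m=(d["pixels"]*255).astype(np.uint8); w=back(v,np.array(d["location"])[::-1],.04)
        best=None
        for a in(0,.4,.8,1.2,1.57,-.4,-.8,-1.2):
            p,f=fit([(v,m)],clampm(0),[w[0],w[1],a])
            if best is None or f<best[1]: best=(p,f)
        print(nm,"reg",d["location"],round(d["confidence"],2),best[0].round(4),round(best[1],3))
h=cv2.cvtColor(t["img"],cv2.COLOR_BGR2HSV)
c=t["img"][150:330,150:500]; cv2.imwrite("pics/crop1.png",cv2.resize(c,None,fx=2.2,fy=2.2,interpolation=cv2.INTER_CUBIC))
c=s["img"][190:480,180:450]; cv2.imwrite("pics/crop2.png",cv2.resize(c,None,fx=2,fy=2,interpolation=cv2.INTER_CUBIC))
E
python3 m2.py
```

```text
top rail [194.7, 349.7] [ 0.6411 -0.0219  0.14  ] 0.92
top clamp [302.5 204.5] [0.3935 0.3263 0.0425] 0.64
top reg [300.0, 207.0] 0.69 [ 0.3994  0.3269 -0.129 ] 0.04
side rail [260.4, 370.5] [ 0.637  -0.0177  0.14  ] 0.59
side clamp [214. 253.] [0.3915 0.3244 0.0425] 0.74
side reg [207.6, 254.8] 0.8 [ 0.397   0.3297 -0.1188] 0.121
```

View pics/crop1.png

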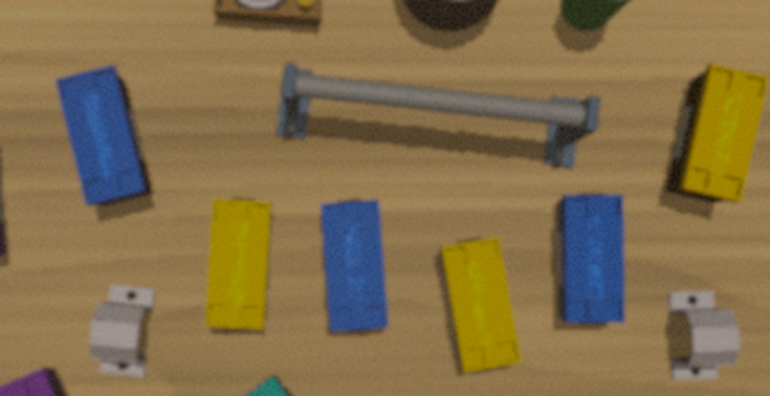

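View pics/crop2.png

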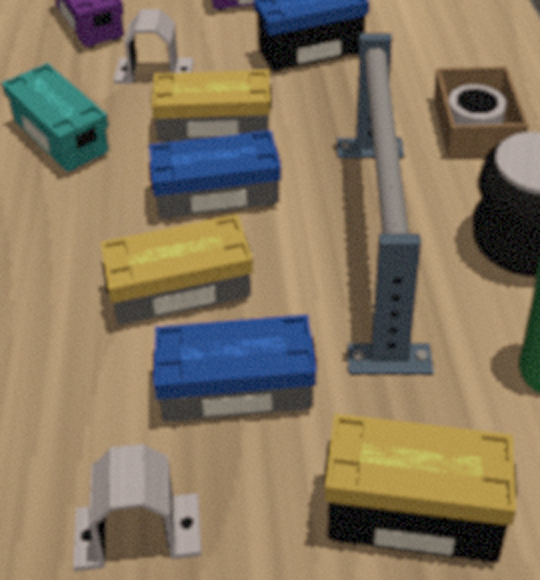

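```bash
cat > m3.py <<'E'
from h import *
t=env.snapshot("top"); s=env.snapshot("side")
# bar axis: top view edges
def greymask(v): 
    h=cv2.cvtColor(v["img"],cv2.COLOR_BGR2HSV); return cv2.inRange(h,(0,0,75),(180,60,255))
for nm,v,win,win2 in(("top",t,(445,270,500,335),(185,270,225,330)),("side",s,(205,405,290,480),(232,185,285,240))):
  for w in(win,win2):
    m=greymask(v); k=np.zeros_like(m); k[w[1]:w[3],w[0]:w[2]]=m[w[1]:w[3],w[0]:w[2]]
    k=max(blobs(k,30),key=lambda b:(b[1]>0).sum())[1]
    cv2.imwrite(f"pics/m_{nm}_{w[0]}.png",cv2.resize(k[w[1]:w[3],w[0]:w[2]],None,fx=6,fy=6,interpolation=cv2.INTER_NEAREST))
    p0=[.39,-.33,.1] if w is win else [.397,.328,-.12]
    for a in(-.2,.2):
        p,f=fit([(v,k)],clampm(0),p0[:2]+[a]); print(nm,w,p.round(4),round(f,3))
# bar: for world y samples find bar centre by model: brightness columns
import itertools
g=greymask(t)
for col in range(300,401,20):
    r=np.nonzero(g[175:215,col])[0]+175
    print(col,r.min(),r.max(),len(r),back(t,(col,(r.min()+r.max())/2),.14).round(4))
E
python3 m3.py
```

```text
top (445, 270, 500, 335) [ 0.3868 -0.322   0.0088] 0.058
top (445, 270, 500, 335) [ 0.3868 -0.322   0.0097] 0.058
top (185, 270, 225, 330) [ 0.3981  0.3255 -0.1214] 0.041
top (185, 270, 225, 330) [ 0.3981  0.3256 -0.1226] 0.04
side (205, 405, 290, 480) [ 0.3852 -0.3215  0.0123] 0.061
side (205, 405, 290, 480) [ 0.3851 -0.3215  0.0128] 0.061
side (232, 185, 285, 240) [ 0.3964  0.3305 -0.0727] 0.238
side (232, 185, 285, 240) [ 0.3965  0.3306 -0.0746] 0.238
300 186 193 8 [0.6538 0.0917 0.14  ]
320 187 196 10 [0.6489 0.046  0.14  ]
340 190 198 9 [6.429e-01 3.000e-04 1.400e-01]
360 192 200 9 [ 0.638  -0.0454  0.14  ]
380 194 202 9 [ 0.6331 -0.0912  0.14  ]
400 195 213 19 [ 0.619  -0.1369  0.14  ]
```

```bash
cat > g.py <<'E'
from h import *
from scipy.spatial.transform import Rotation as Ro
def pose():
    o=env.get_obs(); y=Ro.from_quat(o["tcp_rot"]).as_matrix()[:,1]
    return np.array(o["position"]),np.arctan2(y[1],y[0]),o
def togo(x,y,z,jaw,flip=0):
    p,a,o=pose(); d=(jaw-a+np.pi/2)%np.pi-np.pi/2+flip*np.pi
    print("t",round(o["t"],2),"pos",p.round(4),"jaw",round(a,3),"gap",round(o["finger_gap"],4),"F",np.round(o["force"],1),
      "GO dx,dy,dz",((np.array([x,y,z])-p)/.025).round(2),"spin",round(np.degrees(d)/10,2))
E
python3 -c "
from g import *
togo(.386,-.3215,.025,.01)"
```

```text
t 1.25 pos [ 0.1799 -0.6506  0.2313] jaw -1.301 gap 0.0854 F [ 0.7 -0.1 -0. ] GO dx,dy,dz [ 8.24 13.16 -8.25] spin 7.51
```

>>> {"name": "carry_out", "arguments": {"motion": [{"dx": 4,"dy": 6,"dz": 0,"spin": 4,"jaw": 85},{"dx": 8.24,"dy": 13.16,"dz": -2,"spin": 7.5,"jaw": 85},{"dx": 8.24,"dy": 13.16,"dz": -2.5,"spin": 7.5,"jaw": 85},{"dx": 8.24,"dy": 13.16,"dz": -2.5,"spin": 7.5,"jaw": 85},{"dx": 8.24,"dy": 13.16,"dz": -2.5,"spin": 7.5,"jaw": 85},{"dx": 8.24,"dy": 13.16,"dz": -2.5,"spin": 7.5,"jaw": 85},{"dx": 8.24,"dy": 13.16,"dz": -2.5,"spin": 7.5,"jaw": 85},{"dx": 8.24,"dy": 13.16,"dz": -2.5,"spin": 7.5,"jaw": 85},{"dx": 8.24,"dy": 13.16,"dz": -2.5,"spin": 7.5,"jaw": 85},{"dx": 8.24,"dy": 13.16,"dz": -2.5,"spin": 7.5,"jaw": 85},{"dx": 8.24,"dy": 13.16,"dz": -2.5,"spin": 7.5,"jaw": 85}]}}

```text
t: 2.62
position: [0.3854, -0.3225, 0.1689]
tcp_rot: [0.705, 0.709, -0.0, 0.0]
force: [0.4, 0.2, -1.2]
finger_gap: 0.0849
```

```bash
python3 -c "
from g import *
togo(.386,-.3215,.025,.01)
w=env.snapshot('wrist'); cv2.imwrite('pics/w1.png',w['img'])"
```

```text
t 2.62 pos [ 0.3854 -0.3225  0.1689] jaw 0.005 gap 0.0849 F [ 0.4  0.2 -1.2] GO dx,dy,dz [ 0.02  0.04 -5.76] spin 0.03
```

View pics/w1.png

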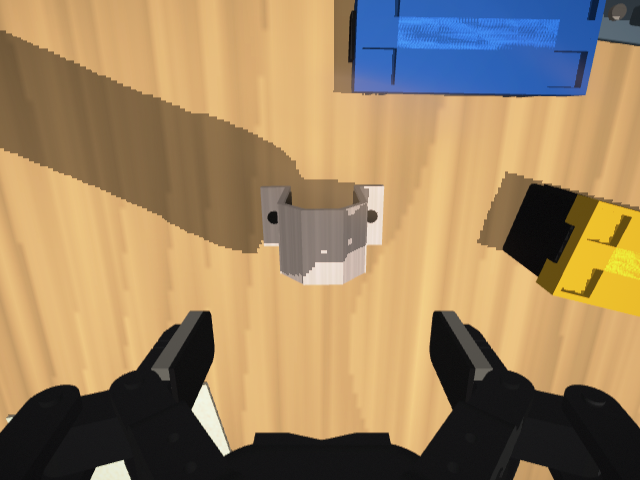

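The clamp (column ~322) is centred between the fingers. Next I descend and grip.

>>> {"name": "carry_out", "arguments": {"motion": [{"dz": -2,"jaw": 85},{"dz": -4,"jaw": 85},{"dz": -5.76,"jaw": 85},{"dz": -5.76,"jaw": 85},{"dz": -5.76,"jaw": 40},{"dz": -5.76,"jaw": 40},{"dz": -5.76,"jaw": 40},{"dz": -5.76,"jaw": 40},{"dz": -5.76,"jaw": 40},{"dz": -5.76,"jaw": 40}], "squeeze": 60}}

```text
invalid input
```

>>> {"name": "carry_out", "arguments": {"motion": [{"dx": 0,"dy": 0,"dz": -2,"spin": 0,"jaw": 85},{"dx": 0,"dy": 0,"dz": -4,"spin": 0,"jaw": 85},{"dx": 0,"dy": 0,"dz": -5.76,"spin": 0,"jaw": 85},{"dx": 0,"dy": 0,"dz": -5.76,"spin": 0,"jaw": 85},{"dx": 0,"dy": 0,"dz": -5.76,"spin": 0,"jaw": 40},{"dx": 0,"dy": 0,"dz": -5.76,"spin": 0,"jaw": 40},{"dx": 0,"dy": 0,"dz": -5.76,"spin": 0,"jaw": 40},{"dx": 0,"dy": 0,"dz": -5.76,"spin": 0,"jaw": 40},{"dx": 0,"dy": 0,"dz": -5.76,"spin": 0,"jaw": 40},{"dx": 0,"dy": 0,"dz": -5.76,"spin": 0,"jaw": 40}], "squeeze": 60}}

```text
t: 3.92
position: [0.3871, -0.3227, 0.0269]
tcp_rot: [0.704, 0.71, 0.0, 0.002]
force: [-1.2, 0.3, 8.6]
finger_gap: 0.0596
```

```bash
python3 -c "
from g import *
togo(.6333,-.085,.18,-.1125)"
```

```text
t 3.92 pos [ 0.3871 -0.3227  0.0269] jaw 0.008 gap 0.0596 F [-1.2  0.3  8.6] GO dx,dy,dz [9.85 9.51 6.12] spin -0.69
```

>>> {"name": "carry_out", "arguments": {"motion": [{"dx": 0,"dy": 0,"dz": 2,"spin": 0,"jaw": 40},{"dx": 0,"dy": 0,"dz": 4,"spin": 0,"jaw": 40},{"dx": 0,"dy": 0,"dz": 6.8,"spin": 0,"jaw": 40},{"dx": 1,"dy": 1,"dz": 6.8,"spin": 0,"jaw": 40},{"dx": 2.5,"dy": 2.4,"dz": 6.8,"spin": -0.3,"jaw": 40},{"dx": 4,"dy": 3.9,"dz": 6.8,"spin": -0.7,"jaw": 40},{"dx": 5.5,"dy": 5.4,"dz": 6.8,"spin": -0.7,"jaw": 40},{"dx": 7,"dy": 6.9,"dz": 6.8,"spin": -0.7,"jaw": 40},{"dx": 8.5,"dy": 8.4,"dz": 6.8,"spin": -0.7,"jaw": 40},{"dx": 9.5,"dy": 9.2,"dz": 6.8,"spin": -0.7,"jaw": 40},{"dx": 9.85,"dy": 9.5,"dz": 6.8,"spin": -0.7,"jaw": 40},{"dx": 9.85,"dy": 9.5,"dz": 6.8,"spin": -0.7,"jaw": 40},{"dx": 9.85,"dy": 9.5,"dz": 6.8,"spin": -0.7,"jaw": 40}]}}

```text
t: 5.55
position: [0.6309, -0.0861, 0.1947]
tcp_rot: [0.747, 0.665, -0.001, 0.0]
force: [0.6, 0.4, -3.9]
finger_gap: 0.0591
```

```bash
python3 -c "
from g import *
togo(.6333,-.085,.0995,-.1125)
w=env.snapshot('wrist'); cv2.imwrite('pics/w2.png',w['img'])
w=env.snapshot('side'); cv2.imwrite('pics/s2.png',w['img'])"
```

```text
t 5.55 pos [ 0.6309 -0.0861  0.1947] jaw -0.116 gap 0.0591 F [ 0.6  0.4 -3.9] GO dx,dy,dz [ 0.09  0.04 -3.81] spin 0.02
```

View pics/w2.png

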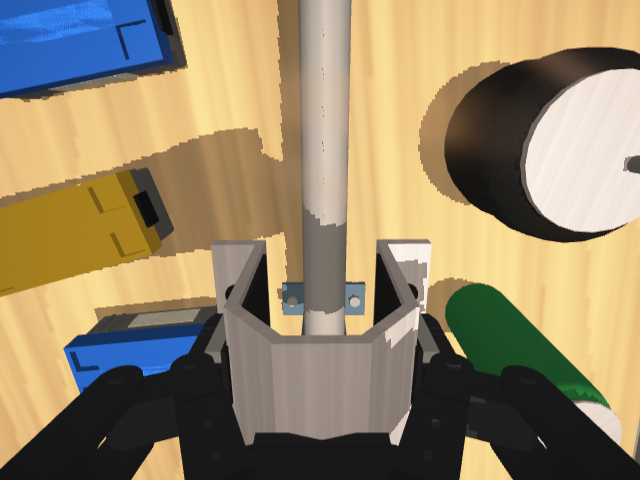

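View pics/s2.png

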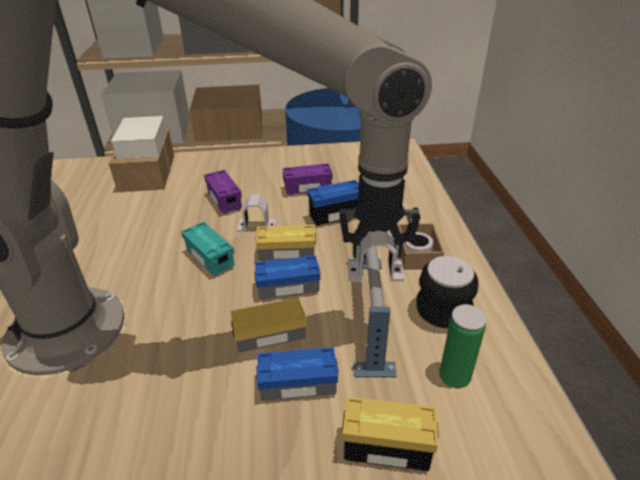

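The bar (column ~325) is centred between the legs (267–376). Lowering.

>>> {"name": "carry_out", "arguments": {"motion": [{"dx": 0.08,"dy": 0,"dz": -1.2,"spin": 0,"jaw": 40},{"dx": 0.08,"dy": 0,"dz": -2.2,"spin": 0,"jaw": 40},{"dx": 0.08,"dy": 0,"dz": -3.0,"spin": 0,"jaw": 40},{"dx": 0.08,"dy": 0,"dz": -3.5,"spin": 0,"jaw": 40},{"dx": 0.08,"dy": 0,"dz": -3.75,"spin": 0,"jaw": 40},{"dx": 0.08,"dy": 0,"dz": -3.8,"spin": 0,"jaw": 40},{"dx": 0.08,"dy": 0,"dz": -3.8,"spin": 0,"jaw": 40}]}}

```text
t: 6.52
position: [0.6347, -0.0841, 0.1005]
tcp_rot: [0.746, 0.666, 0.0, 0.0]
force: [-0.1, 0.0, -4.1]
finger_gap: 0.0593
```

```bash
python3 -c "
from g import *
togo(.6333,-.085,.0985,-.1125)"
```

```text
t 6.53 pos [ 0.6347 -0.0841  0.1005] jaw -0.114 gap 0.0593 F [-0.1  0.  -4.1] GO dx,dy,dz [-0.06 -0.04 -0.08] spin 0.01
```

>>> {"name": "carry_out", "arguments": {"motion": [{"dx": 0,"dy": 0,"dz": -0.08,"spin": 0,"jaw": 40},{"dx": 0,"dy": 0,"dz": -0.1,"spin": 0,"jaw": 40},{"dx": 0,"dy": 0,"dz": -0.1,"spin": 0,"jaw": 66},{"dx": 0,"dy": 0,"dz": -0.1,"spin": 0,"jaw": 80},{"dx": 0,"dy": 0,"dz": -0.1,"spin": 0,"jaw": 85},{"dx": 0,"dy": 0,"dz": -0.1,"spin": 0,"jaw": 85},{"dx": 0,"dy": 0,"dz": -0.1,"spin": 0,"jaw": 85},{"dx": 0,"dy": 0,"dz": 1,"spin": 0,"jaw": 85},{"dx": 0,"dy": 0,"dz": 3,"spin": 0,"jaw": 85},{"dx": 0,"dy": 0,"dz": 5,"spin": 0,"jaw": 85},{"dx": 0,"dy": 0,"dz": 5,"spin": 0,"jaw": 85}]}}

```text
t: 7.9
position: [0.6369, -0.0838, 0.2297]
tcp_rot: [0.746, 0.666, 0.003, 0.003]
force: [-0.5, -0.3, 0.3]
finger_gap: 0.085
```

```bash
python3 -c "
from g import *
togo(.398,.3265,.18,-.12)
w=env.snapshot('side'); cv2.imwrite('pics/s3.png',w['img'])"
```

```text
t 7.9 pos [ 0.6369 -0.0838  0.2297] jaw -0.114 gap 0.085 F [-0.5 -0.3  0.3] GO dx,dy,dz [-9.56 16.41 -1.99] spin -0.03
```

View pics/s3.png

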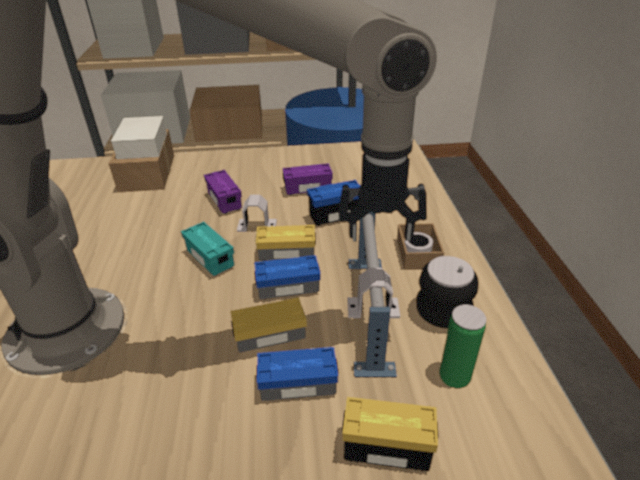

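The clamp hangs on the bar at (372,285). Next is the left clamp.

>>> {"name": "carry_out", "arguments": {"motion": [{"dx": -1.2,"dy": 2,"dz": 0,"spin": 0,"jaw": 85},{"dx": -2.4,"dy": 4.1,"dz": 0,"spin": 0,"jaw": 85},{"dx": -3.6,"dy": 6.2,"dz": 0,"spin": 0,"jaw": 85},{"dx": -4.8,"dy": 8.2,"dz": 0,"spin": 0,"jaw": 85},{"dx": -6,"dy": 10.3,"dz": 0,"spin": 0,"jaw": 85},{"dx": -7.2,"dy": 12.3,"dz": 0,"spin": 0,"jaw": 85},{"dx": -8.4,"dy": 14.4,"dz": -1,"spin": 0,"jaw": 85},{"dx": -9.56,"dy": 16.4,"dz": -2,"spin": 0,"jaw": 85},{"dx": -9.56,"dy": 16.4,"dz": -2.4,"spin": 0,"jaw": 85},{"dx": -9.56,"dy": 16.4,"dz": -2.4,"spin": 0,"jaw": 85},{"dx": -9.56,"dy": 16.4,"dz": -2.4,"spin": 0,"jaw": 85}]}}

```text
t: 9.32
position: [0.3961, 0.3245, 0.1646]
tcp_rot: [0.747, 0.665, -0.0, 0.0]
force: [-0.1, -0.2, -0.3]
finger_gap: 0.0849
```

```bash
python3 -c "
from g import *
togo(.398,.3265,.027,-.12)
w=env.snapshot('wrist'); cv2.imwrite('pics/w4.png',w['img'])"
```

```text
t 9.32 pos [0.3961 0.3245 0.1646] jaw -0.117 gap 0.0849 F [-0.1 -0.2 -0.3] GO dx,dy,dz [ 0.07  0.08 -5.51] spin -0.02
```

View pics/w4.png

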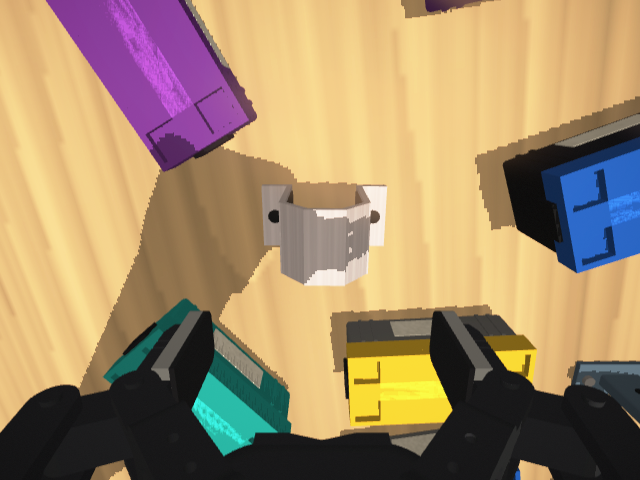

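The clamp is centred at column ~325, so I grip it.

>>> {"name": "carry_out", "arguments": {"motion": [{"dx": 0.06,"dy": 0.06,"dz": -2,"spin": 0,"jaw": 85},{"dx": 0.06,"dy": 0.06,"dz": -4,"spin": 0,"jaw": 85},{"dx": 0.06,"dy": 0.06,"dz": -5.5,"spin": 0,"jaw": 85},{"dx": 0.06,"dy": 0.06,"dz": -5.5,"spin": 0,"jaw": 85},{"dx": 0.06,"dy": 0.06,"dz": -5.5,"spin": 0,"jaw": 40},{"dx": 0.06,"dy": 0.06,"dz": -5.5,"spin": 0,"jaw": 40},{"dx": 0.06,"dy": 0.06,"dz": -5.5,"spin": 0,"jaw": 40},{"dx": 0.06,"dy": 0.06,"dz": -5.5,"spin": 0,"jaw": 40},{"dx": 0.06,"dy": 0.06,"dz": -5.5,"spin": 0,"jaw": 40},{"dx": 0.06,"dy": 0.06,"dz": -5.5,"spin": 0,"jaw": 40}]}}

```text
t: 10.62
position: [0.3983, 0.3283, 0.0295]
tcp_rot: [0.747, 0.665, 0.002, 0.0]
force: [-0.4, -1.0, 7.7]
finger_gap: 0.0594
```

```bash
python3 -c "
from g import *
togo(.648,.045,.197,-.1125)"
```

```text
t 10.62 pos [0.3983 0.3283 0.0295] jaw -0.115 gap 0.0594 F [-0.4 -1.   7.7] GO dx,dy,dz [  9.99 -11.33   6.7 ] spin 0.01
```

>>> {"name": "carry_out", "arguments": {"motion": [{"dx": 0,"dy": 0,"dz": 2,"spin": 0,"jaw": 40},{"dx": 0,"dy": 0,"dz": 4,"spin": 0,"jaw": 40},{"dx": 0,"dy": 0,"dz": 6.8,"spin": 0,"jaw": 40},{"dx": 1,"dy": -1.5,"dz": 6.8,"spin": 0,"jaw": 40},{"dx": 2.2,"dy": -3,"dz": 6.8,"spin": 0,"jaw": 40},{"dx": 3.4,"dy": -4.5,"dz": 6.8,"spin": 0,"jaw": 40},{"dx": 4.6,"dy": -6,"dz": 6.8,"spin": 0,"jaw": 40},{"dx": 6,"dy": -7.5,"dz": 6.8,"spin": 0,"jaw": 40},{"dx": 7.5,"dy": -9,"dz": 6.8,"spin": 0,"jaw": 40},{"dx": 9,"dy": -10.5,"dz": 6.8,"spin": 0,"jaw": 40},{"dx": 10,"dy": -11.3,"dz": 6.8,"spin": 0,"jaw": 40},{"dx": 10,"dy": -11.3,"dz": 6.8,"spin": 0,"jaw": 40},{"dx": 10,"dy": -11.3,"dz": 6.8,"spin": 0,"jaw": 40}]}}

```text
t: 12.25
position: [0.6458, 0.0456, 0.1975]
tcp_rot: [0.746, 0.666, -0.0, -0.0]
force: [0.7, 0.3, -3.4]
finger_gap: 0.059
```

```bash
python3 -c "
from g import *
togo(.648,.045,.102,-.1125)
w=env.snapshot('wrist'); cv2.imwrite('pics/w5.png',w['img'])"
```

```text
t 12.25 pos [0.6458 0.0456 0.1975] jaw -0.114 gap 0.059 F [ 0.7  0.3 -3.4] GO dx,dy,dz [ 0.09 -0.03 -3.82] spin 0.01
```

View pics/w5.png

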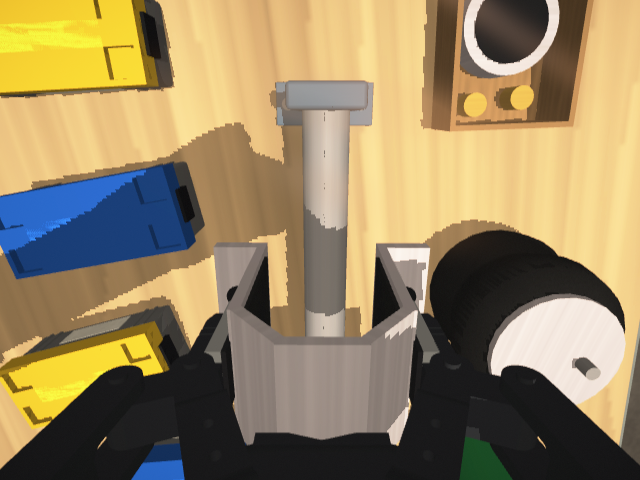

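Bar (column 326) is centred between the legs. I'll lower it and open only partway, since the air spring is close on the right.

>>> {"name": "carry_out", "arguments": {"motion": [{"dx": 0.08,"dy": 0,"dz": -1.2,"spin": 0,"jaw": 40},{"dx": 0.08,"dy": 0,"dz": -2.2,"spin": 0,"jaw": 40},{"dx": 0.08,"dy": 0,"dz": -3.0,"spin": 0,"jaw": 40},{"dx": 0.08,"dy": 0,"dz": -3.5,"spin": 0,"jaw": 40},{"dx": 0.08,"dy": 0,"dz": -3.75,"spin": 0,"jaw": 40},{"dx": 0.08,"dy": 0,"dz": -3.85,"spin": 0,"jaw": 40},{"dx": 0.08,"dy": 0,"dz": -3.9,"spin": 0,"jaw": 40},{"dx": 0.08,"dy": 0,"dz": -3.9,"spin": 0,"jaw": 66},{"dx": 0.08,"dy": 0,"dz": -3.9,"spin": 0,"jaw": 74},{"dx": 0.08,"dy": 0,"dz": -3.9,"spin": 0,"jaw": 74},{"dx": 0.08,"dy": 0,"dz": -3.9,"spin": 0,"jaw": 74},{"dx": 0.08,"dy": 0,"dz": -2.9,"spin": 0,"jaw": 74},{"dx": 0.08,"dy": 0,"dz": -1,"spin": 0,"jaw": 74},{"dx": 0.08,"dy": 0,"dz": 1.3,"spin": 0,"jaw": 74},{"dx": 0.08,"dy": 0,"dz": 1.3,"spin": 0,"jaw": 74}]}}

```text
t: 14.18
position: [0.6517, 0.0459, 0.2355]
tcp_rot: [0.746, 0.666, 0.004, 0.003]
force: [0.5, -0.0, -0.6]
finger_gap: 0.0742
```

```bash
python3 -c "
from g import *
togo(.4698,.0685,.2,1.57+.0655)
togo(.4698,.0685,.2,1.57+.0655,-1)
togo(.4698,.0685,.2,1.57+.0655,1)
w=env.snapshot('side'); cv2.imwrite('pics/s6.png',w['img']);print(env.get_obs()['joint_positions'])"
```

```text
t 14.18 pos [0.6517 0.0459 0.2355] jaw -0.114 gap 0.0742 F [ 0.5 -0.  -0.6] GO dx,dy,dz [-7.27  0.9  -1.42] spin -7.97
t 14.18 pos [0.6517 0.0459 0.2355] jaw -0.114 gap 0.0742 F [ 0.5 -0.  -0.6] GO dx,dy,dz [-7.27  0.9  -1.42] spin -25.97
t 14.18 pos [0.6517 0.0459 0.2355] jaw -0.114 gap 0.0742 F [ 0.5 -0.  -0.6] GO dx,dy,dz [-7.27  0.9  -1.42] spin 10.03
[ 0.22136609  0.49055491 -0.54298505  1.58834148  0.2730653   1.1339423
 -0.49886062]
```

View pics/s6.png

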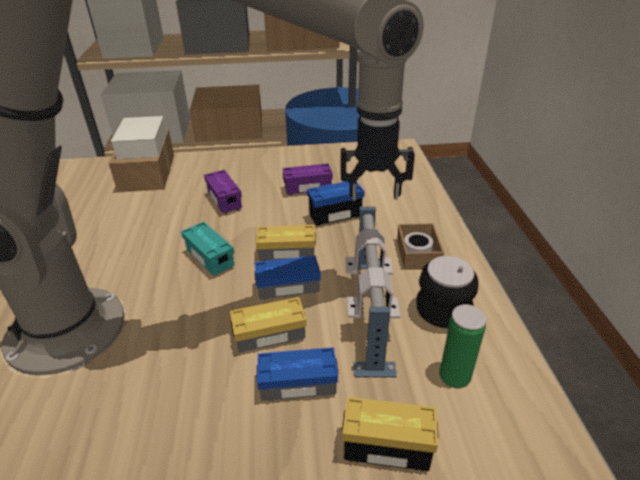

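Both clamps hang on the bar (372,240 and 375,285). Now blue box A at (0.470, 0.0685).

>>> {"name": "carry_out", "arguments": {"motion": [{"dx": -1.5,"dy": 0,"dz": 0,"spin": -1,"jaw": 85},{"dx": -3,"dy": 0.3,"dz": 0,"spin": -2,"jaw": 85},{"dx": -4.5,"dy": 0.5,"dz": 0,"spin": -3,"jaw": 85},{"dx": -6,"dy": 0.7,"dz": 0,"spin": -4,"jaw": 85},{"dx": -7.2,"dy": 0.9,"dz": -1,"spin": -5,"jaw": 85},{"dx": -7.2,"dy": 0.9,"dz": -2,"spin": -6,"jaw": 85},{"dx": -7.2,"dy": 0.9,"dz": -3,"spin": -7,"jaw": 85},{"dx": -7.2,"dy": 0.9,"dz": -3.5,"spin": -7.95,"jaw": 85},{"dx": -7.2,"dy": 0.9,"dz": -3.5,"spin": -7.95,"jaw": 85},{"dx": -7.2,"dy": 0.9,"dz": -3.5,"spin": -7.95,"jaw": 85},{"dx": -7.2,"dy": 0.9,"dz": -3.5,"spin": -7.95,"jaw": 85}]}}

```text
t: 15.6
position: [0.469, 0.0674, 0.1428]
tcp_rot: [0.999, 0.035, 0.0, -0.0]
force: [0.0, 0.1, 0.2]
finger_gap: 0.0851
```

```bash
python3 -c "
from g import *
togo(.4695,.0688,.031,1.57+.0655)
w=env.snapshot('wrist'); cv2.imwrite('pics/w7.png',w['img'])
c=np.array([.4695,.0688]);print(proj(w,[[.4695,.0688,.066]]))
m=blobmask(w,'blue',c,.066,80)
if m is not None: print(fit([(w,m)],lid(.066),[.4695,.0688,.065]), np.argwhere(m).min(0),np.argwhere(m).max(0))
"
```

```text
t 15.6 pos [0.469  0.0674 0.1428] jaw -1.5 gap 0.0851 F [0.  0.1 0.2] GO dx,dy,dz [ 0.02  0.05 -4.47] spin -0.03
[[322.91723589 252.44735031]]
(array([0.46924033, 0.068684  , 0.06324423]), np.float64(0.028084062091064826)) [133 267] [348 380]
```

View pics/w7.png

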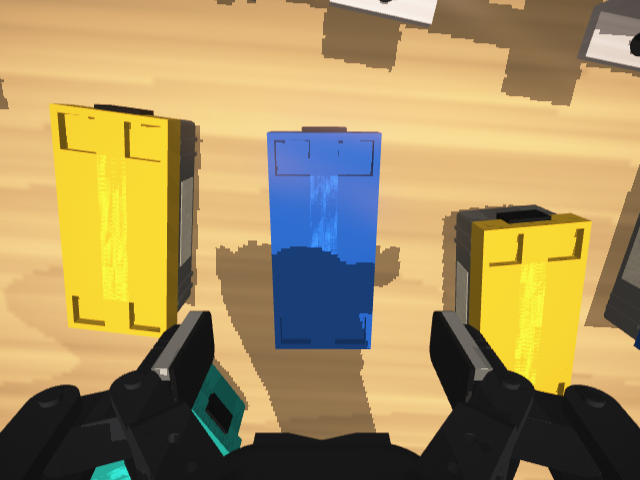

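The wrist fit agrees within 0.5 mm. Grip.

>>> {"name": "carry_out", "arguments": {"motion": [{"dx": 0.02,"dy": 0.05,"dz": -1.5,"spin": -0.03,"jaw": 85},{"dx": 0.02,"dy": 0.05,"dz": -3,"spin": -0.03,"jaw": 85},{"dx": 0.02,"dy": 0.05,"dz": -4.5,"spin": -0.03,"jaw": 85},{"dx": 0.02,"dy": 0.05,"dz": -4.5,"spin": -0.03,"jaw": 85},{"dx": 0.02,"dy": 0.05,"dz": -4.5,"spin": -0.03,"jaw": 50},{"dx": 0.02,"dy": 0.05,"dz": -4.5,"spin": -0.03,"jaw": 50},{"dx": 0.02,"dy": 0.05,"dz": -4.5,"spin": -0.03,"jaw": 50},{"dx": 0.02,"dy": 0.05,"dz": -4.5,"spin": -0.03,"jaw": 50},{"dx": 0.02,"dy": 0.05,"dz": -4.5,"spin": -0.03,"jaw": 50},{"dx": 0.02,"dy": 0.05,"dz": -4.5,"spin": -0.03,"jaw": 50}]}}

```text
t: 16.9
position: [0.4707, 0.0689, 0.0315]
tcp_rot: [0.999, 0.032, 0.002, -0.0]
force: [-0.6, -0.7, 9.0]
finger_gap: 0.0631
```

```bash
python3 -c "
from g import *
togo(.611,.339,.2,1.57+.23)
w=env.snapshot('top')
for z,c in((.09,(.611,.339)),):
    m=blobmask(w,'blue',c,z,80); print(fit([(w,m)],lid(z),[*c,.23]))
"
```

```text
t 16.9 pos [0.4707 0.0689 0.0315] jaw -1.507 gap 0.0631 F [-0.6 -0.7  9. ] GO dx,dy,dz [ 5.61 10.8   6.74] spin 0.95
(array([0.61149879, 0.33973143, 0.26615165]), np.float64(0.12022104318851724))
```

>>> {"name": "carry_out", "arguments": {"motion": [{"dx": 0,"dy": 0,"dz": 2,"spin": 0,"jaw": 50},{"dx": 0,"dy": 0,"dz": 4,"spin": 0,"jaw": 50},{"dx": 0,"dy": 0,"dz": 6,"spin": 0,"jaw": 50},{"dx": 0,"dy": 1,"dz": 8,"spin": 0.2,"jaw": 50},{"dx": 0,"dy": 2.5,"dz": 8.7,"spin": 0.5,"jaw": 50},{"dx": 0,"dy": 4,"dz": 8.7,"spin": 0.95,"jaw": 50},{"dx": 0,"dy": 5.5,"dz": 8.7,"spin": 0.95,"jaw": 50},{"dx": 0,"dy": 7,"dz": 8.7,"spin": 0.95,"jaw": 50},{"dx": 0,"dy": 8.5,"dz": 8.7,"spin": 0.95,"jaw": 50},{"dx": 0,"dy": 9.7,"dz": 8.7,"spin": 0.95,"jaw": 50},{"dx": 0,"dy": 9.7,"dz": 8.7,"spin": 0.95,"jaw": 50},{"dx": 0,"dy": 9.7,"dz": 8.7,"spin": 0.95,"jaw": 50}]}}

```text
t: 18.45
position: [0.469, 0.3101, 0.2472]
tcp_rot: [0.993, 0.114, -0.0, 0.001]
force: [0.1, 0.1, -1.9]
finger_gap: 0.0631
```

```bash
python3 -c "
from g import *
togo(.611,.339,.2,1.57+.23)
w=env.snapshot('wrist'); cv2.imwrite('pics/w8.png',w['img'])
m=cmask(w,'blue'); cv2.imwrite('pics/w8m.png',m)
for c,k in blobs(m): print(c,(k>0).sum())
"
```

```text
t 18.45 pos [0.469  0.3101 0.2472] jaw -1.341 gap 0.0631 F [ 0.1  0.1 -1.9] GO dx,dy,dz [ 5.68  1.16 -1.89] spin -0.0
[327.26292537  48.86937313] 8375
[321.49455803 289.22002505] 56689
```

View pics/w8.png

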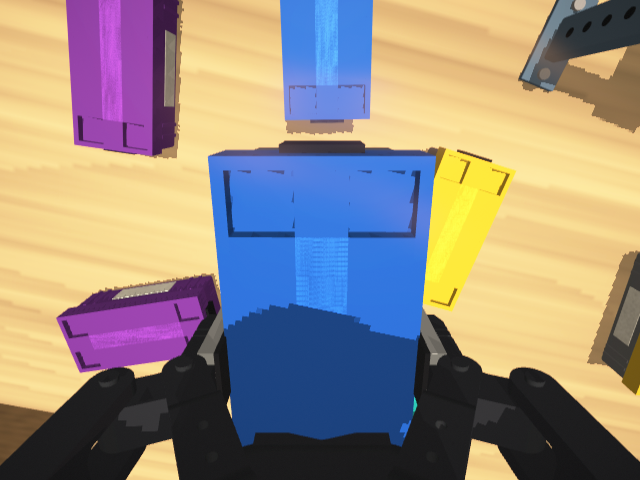

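View pics/w8m.png

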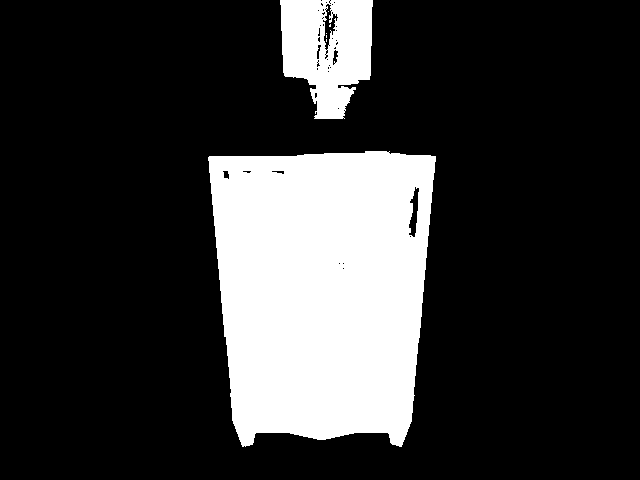

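```bash
sed -i 's/(105,130,40),(122,255,255)/(103,100,40),(122,255,255)/' h.py; python3 -c "
from g import *
w=env.snapshot('wrist'); t=env.snapshot('top'); s=env.snapshot('side')
m=cmask(w,'blue'); m[125:]=0
print(fit([(w,m)],lid(.09),[.611,.339,.23]))
for v in (t,s):
  m=blobmask(v,'blue',(.611,.339),.09,80); print(fit([(v,m)],lid(.09),[.611,.339,.23]))
# held lid in wrist frame: lid top z = tcp.z+.0345
p,a,o=pose(); z=p[2]+.066-.0315
m=cmask(w,'blue'); m[:140]=0; m[415:]=0
from scipy.optimize import minimize
k=m>0
def f(q):
    r=render(w,lid(z),q,(0,0,640,480)); r[415:]=0; return ((r-k)**2).sum()/k.sum()
q=np.array([p[0]-.001,p[1],a+np.pi/2])
r=minimize(f,q,method='Nelder-Mead',options=dict(initial_simplex=np.array([q,q+[.01,0,0],q+[0,.01,0],q+[0,0,.1]]),xatol=1e-4,fatol=1e-5)); print('held',r.x,r.fun,'tcp',p,a+np.pi/2)
"
```

```text
(array([0.61328005, 0.34250589, 0.24174219]), np.float64(0.02397231038688521))
(array([0.61001536, 0.34060558, 0.23517006]), np.float64(0.2444970389923))
(array([0.61067764, 0.33946832, 0.22710604]), np.float64(0.054948883210715796))
held [0.46846758 0.31104625 0.24306604] 0.022664427347488067 tcp [0.46946053 0.3099518  0.24736186] 0.2280015520727885
```

>>> {"name": "carry_out", "arguments": {"motion": [{"dx": 1.5,"dy": 0.3,"dz": -0.5,"spin": 0,"jaw": 50},{"dx": 3,"dy": 0.6,"dz": -1.3,"spin": 0,"jaw": 50},{"dx": 4.5,"dy": 0.9,"dz": -2,"spin": 0,"jaw": 50},{"dx": 5.76,"dy": 1.23,"dz": -2.8,"spin": 0,"jaw": 50},{"dx": 5.76,"dy": 1.23,"dz": -3.6,"spin": 0,"jaw": 50},{"dx": 5.76,"dy": 1.23,"dz": -4.4,"spin": 0,"jaw": 50},{"dx": 5.76,"dy": 1.23,"dz": -4.6,"spin": 0,"jaw": 50},{"dx": 5.76,"dy": 1.23,"dz": -4.6,"spin": 0,"jaw": 50},{"dx": 5.76,"dy": 1.23,"dz": -4.6,"spin": 0,"jaw": 50}]}}

```text
t: 19.77
position: [0.6135, 0.3424, 0.1336]
tcp_rot: [0.993, 0.115, 0.001, -0.0]
force: [0.0, -0.4, -2.7]
finger_gap: 0.0632
```

```bash
python3 -c "
from g import *
togo(.6129,.3408,.1155,1.57+.23)
w=env.snapshot('side'); cv2.imwrite('pics/s9.png',cv2.resize(w['img'][120:260,260:420],None,fx=4,fy=4,interpolation=cv2.INTER_CUBIC))
"
```

```text
t 19.77 pos [0.6135 0.3424 0.1336] jaw -1.341 gap 0.0632 F [ 0.  -0.4 -2.7] GO dx,dy,dz [-0.02 -0.06 -0.72] spin -0.0
```

View pics/s9.png

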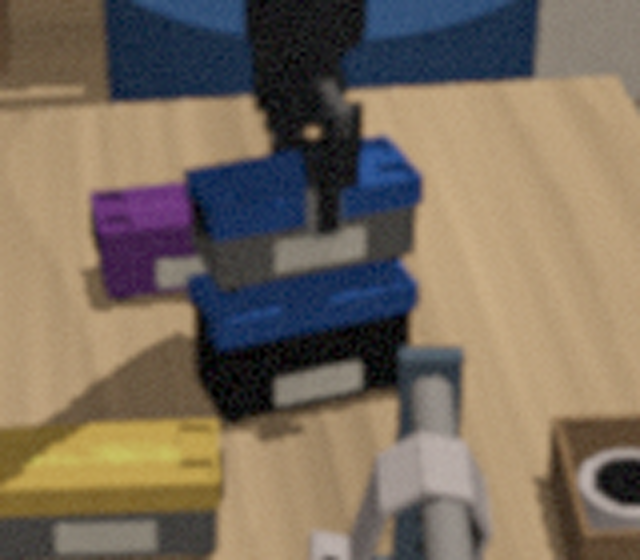

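Box is over the base and aligned; now lower it.

>>> {"name": "carry_out", "arguments": {"motion": [{"dx": -0.02,"dy": -0.06,"dz": -0.25,"spin": 0,"jaw": 50},{"dx": -0.02,"dy": -0.06,"dz": -0.45,"spin": 0,"jaw": 50},{"dx": -0.02,"dy": -0.06,"dz": -0.6,"spin": 0,"jaw": 50},{"dx": -0.02,"dy": -0.06,"dz": -0.7,"spin": 0,"jaw": 50},{"dx": -0.02,"dy": -0.06,"dz": -0.75,"spin": 0,"jaw": 50},{"dx": -0.02,"dy": -0.06,"dz": -0.75,"spin": 0,"jaw": 50}]}}

```text
t: 20.58
position: [0.6127, 0.3409, 0.1152]
tcp_rot: [0.993, 0.115, 0.0, -0.0]
force: [-3.8, -1.8, 7.5]
finger_gap: 0.0635
```

```bash
python3 -c "
from g import *
togo(.6129,.3408,.1155,1.57+.23)"
```

```text
t 20.57 pos [0.6127 0.3409 0.1152] jaw -1.341 gap 0.0635 F [-3.8 -1.8  7.5] GO dx,dy,dz [ 0.01 -0.01  0.01] spin -0.0
```

Seated (z 0.1152, 7.5 N contact). Release.

>>> {"name": "carry_out", "arguments": {"motion": [{"dx": -0.03,"dy": 0,"dz": 0,"spin": 0,"jaw": 66},{"dx": -0.03,"dy": 0,"dz": 0,"spin": 0,"jaw": 75},{"dx": -0.03,"dy": 0,"dz": 0,"spin": 0,"jaw": 85},{"dx": -0.03,"dy": 0,"dz": 0,"spin": 0,"jaw": 85},{"dx": -0.03,"dy": 0,"dz": 0,"spin": 0,"jaw": 85},{"dx": 0,"dy": 0,"dz": 2,"spin": 0,"jaw": 85},{"dx": 0,"dy": 0,"dz": 4,"spin": 0,"jaw": 85},{"dx": 0,"dy": 0,"dz": 4,"spin": 0,"jaw": 85}]}}

```text
t: 21.58
position: [0.6148, 0.3424, 0.219]
tcp_rot: [0.993, 0.114, 0.004, -0.002]
force: [-0.1, -0.1, -0.0]
finger_gap: 0.0851
```

```bash
cat > chk.py <<'E'
from g import *
import sys
# args: colour x y yaw z
col=sys.argv[1]; x,y,a,z=map(float,sys.argv[2:6])
for n in ("wrist","side","top"):
    if len(sys.argv)>6 and n not in sys.argv[6]: continue
    w=env.snapshot(n); m=blobmask(w,col,(x,y),z-.01,90)
    if m is None: print(n,"none"); continue
    p,f=fit([(w,m)],lid(z),[x,y,a]); print(n,p.round(4),round(f,3))
E
python3 chk.py blue .611 .3405 .23 .15; python3 -c "
from g import *
togo(.475,-.1964,.15,1.57-.0175)
w=env.snapshot('side'); cv2.imwrite('pics/s10.png',cv2.resize(w['img'][120:260,260:420],None,fx=4,fy=4,interpolation=cv2.INTER_CUBIC))
"
```

```text
wrist [0.6141 0.342  0.2259] 0.028
side [0.6107 0.3412 0.2257] 0.078
top none
t 21.73 pos [0.6123 0.3399 0.2127] jaw -1.341 gap 0.0845 F [-0.6  0.3 -0.6] GO dx,dy,dz [ -5.49 -21.45  -2.51] spin -1.42
```

View pics/s10.png

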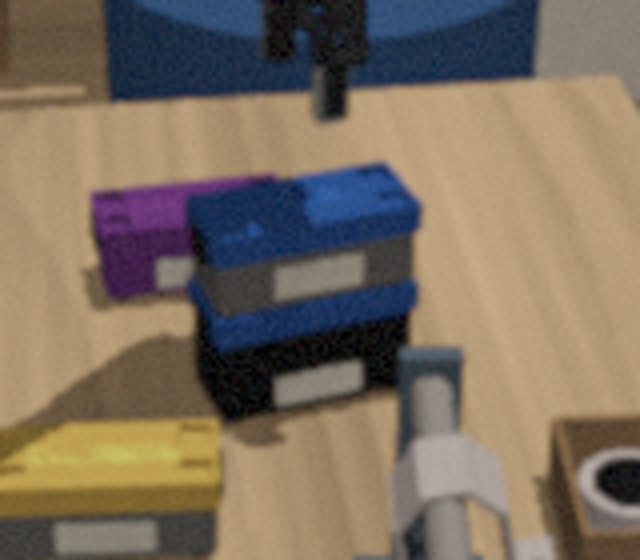

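The box is seated. The left clamp looks displaced, so I'll check it.

```bash
python3 -c "
from g import *
w=env.snapshot('side'); cv2.imwrite('pics/s11.png',cv2.resize(w['img'][190:390,310:470],None,fx=3.5,fy=3.5,interpolation=cv2.INTER_CUBIC)[:600])
"
```

```text
(no output)
```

View pics/s11.png

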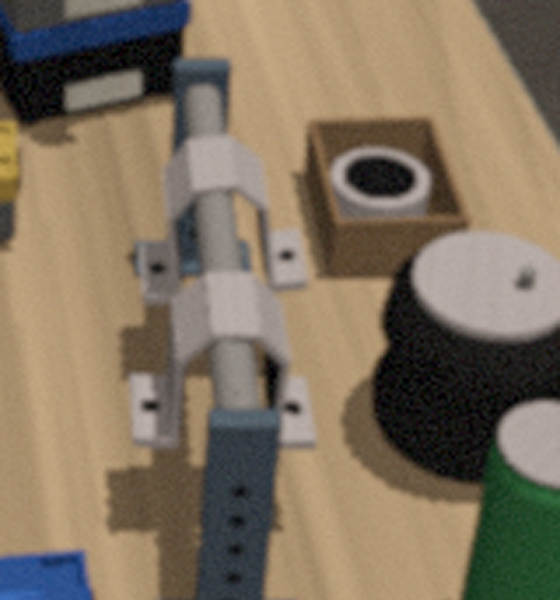

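The left clamp slid or rocked a little but still hangs; I'll recheck later. Next blue box B.

>>> {"name": "carry_out", "arguments": {"motion": [{"dx": -1,"dy": -2,"dz": 0,"spin": -0.2,"jaw": 85},{"dx": -2,"dy": -4,"dz": 0,"spin": -0.5,"jaw": 85},{"dx": -3,"dy": -6,"dz": 0,"spin": -0.8,"jaw": 85},{"dx": -4,"dy": -8,"dz": 0,"spin": -1.1,"jaw": 85},{"dx": -5,"dy": -10,"dz": 0,"spin": -1.42,"jaw": 85},{"dx": -5.5,"dy": -12,"dz": 0,"spin": -1.42,"jaw": 85},{"dx": -5.5,"dy": -14,"dz": 0,"spin": -1.42,"jaw": 85},{"dx": -5.5,"dy": -16,"dz": 0,"spin": -1.42,"jaw": 85},{"dx": -5.5,"dy": -18,"dz": 0,"spin": -1.42,"jaw": 85},{"dx": -5.5,"dy": -20,"dz": -1,"spin": -1.42,"jaw": 85},{"dx": -5.5,"dy": -21.4,"dz": -2.5,"spin": -1.42,"jaw": 85},{"dx": -5.5,"dy": -21.4,"dz": -2.5,"spin": -1.42,"jaw": 85},{"dx": -5.5,"dy": -21.4,"dz": -2.5,"spin": -1.42,"jaw": 85}]}}

```text
t: 23.45
position: [0.4751, -0.1937, 0.1507]
tcp_rot: [1.0, -0.009, -0.0, -0.001]
force: [-0.1, 0.5, -0.1]
finger_gap: 0.0853
```

```bash
python3 chk.py blue .475 -.1964 -.0175 .066 wrist; python3 -c "
from g import *
togo(.475,-.1964,.0315,1.57-.0175)"
```

```text
wrist [ 0.475  -0.1955 -0.0128] 0.016
t 23.5 pos [ 0.4757 -0.1933  0.1513] jaw -1.587 gap 0.085 F [ 0.2  1.  -0. ] GO dx,dy,dz [-0.03 -0.12 -4.79] spin -0.01
```

>>> {"name": "carry_out", "arguments": {"motion": [{"dx": -0.03,"dy": -0.1,"dz": -1.5,"spin": 0,"jaw": 85},{"dx": -0.03,"dy": -0.1,"dz": -3,"spin": 0,"jaw": 85},{"dx": -0.03,"dy": -0.1,"dz": -4.5,"spin": 0,"jaw": 85},{"dx": -0.03,"dy": -0.1,"dz": -4.8,"spin": 0,"jaw": 85},{"dx": -0.03,"dy": -0.1,"dz": -4.8,"spin": 0,"jaw": 50},{"dx": -0.03,"dy": -0.1,"dz": -4.8,"spin": 0,"jaw": 50},{"dx": -0.03,"dy": -0.1,"dz": -4.8,"spin": 0,"jaw": 50},{"dx": -0.03,"dy": -0.1,"dz": -4.8,"spin": 0,"jaw": 50},{"dx": -0.03,"dy": -0.1,"dz": -4.8,"spin": 0,"jaw": 50},{"dx": -0.03,"dy": -0.1,"dz": -4.8,"spin": 0,"jaw": 50}]}}

```text
t: 24.75
position: [0.4759, -0.1974, 0.0326]
tcp_rot: [1.0, -0.009, 0.002, 0.0]
force: [-0.9, -0.2, 8.5]
finger_gap: 0.0634
```

```bash
python3 -c "
from g import *
togo(.6127,.3409,.23,1.57+.23)
"
```

```text
t 24.75 pos [ 0.4759 -0.1974  0.0326] jaw -1.589 gap 0.0634 F [-0.9 -0.2  8.5] GO dx,dy,dz [ 5.47 21.53  7.89] spin 1.42
```

>>> {"name": "carry_out", "arguments": {"motion": [{"dx": 0,"dy": 0,"dz": 2,"spin": 0,"jaw": 50},{"dx": 0,"dy": 0,"dz": 4,"spin": 0,"jaw": 50},{"dx": 0,"dy": 0,"dz": 6,"spin": 0,"jaw": 50},{"dx": 0,"dy": 1.5,"dz": 8,"spin": 0,"jaw": 50},{"dx": 0,"dy": 3.5,"dz": 8.3,"spin": 0,"jaw": 50},{"dx": 0,"dy": 5.5,"dz": 8.3,"spin": 0.2,"jaw": 50},{"dx": 0,"dy": 7.5,"dz": 8.3,"spin": 0.4,"jaw": 50},{"dx": 0,"dy": 9.5,"dz": 8.3,"spin": 0.6,"jaw": 50},{"dx": 0,"dy": 11.5,"dz": 8.3,"spin": 0.8,"jaw": 50},{"dx": 0,"dy": 13.5,"dz": 8.3,"spin": 1.1,"jaw": 50},{"dx": 1,"dy": 15.5,"dz": 8.3,"spin": 1.42,"jaw": 50},{"dx": 2.2,"dy": 17.5,"dz": 8.3,"spin": 1.42,"jaw": 50},{"dx": 3.5,"dy": 19.5,"dz": 8.3,"spin": 1.42,"jaw": 50},{"dx": 4.7,"dy": 21,"dz": 8.3,"spin": 1.42,"jaw": 50},{"dx": 5.45,"dy": 21.53,"dz": 7.5,"spin": 1.42,"jaw": 50},{"dx": 5.45,"dy": 21.53,"dz": 7,"spin": 1.42,"jaw": 50},{"dx": 5.45,"dy": 21.53,"dz": 6.5,"spin": 1.42,"jaw": 50},{"dx": 5.45,"dy": 21.53,"dz": 6.4,"spin": 1.42,"jaw": 50},{"dx": 5.45,"dy": 21.53,"dz": 6.4,"spin": 1.42,"jaw": 50}]}}

```text
t: 27.12
position: [0.6106, 0.3406, 0.1915]
tcp_rot: [0.993, 0.114, 0.0, 0.0]
force: [0.3, -0.4, -1.9]
finger_gap: 0.0631
```

```bash
python3 -c "
from g import *
togo(.6122,.3408,.1766,1.57+.23)
w=env.snapshot('side'); cv2.imwrite('pics/s12.png',cv2.resize(w['img'][120:260,260:420],None,fx=4,fy=4,interpolation=cv2.INTER_CUBIC))
"
```

```text
t 27.12 pos [0.6106 0.3406 0.1915] jaw -1.342 gap 0.0631 F [ 0.3 -0.4 -1.9] GO dx,dy,dz [ 0.07  0.01 -0.6 ] spin -0.0
```

View pics/s12.png

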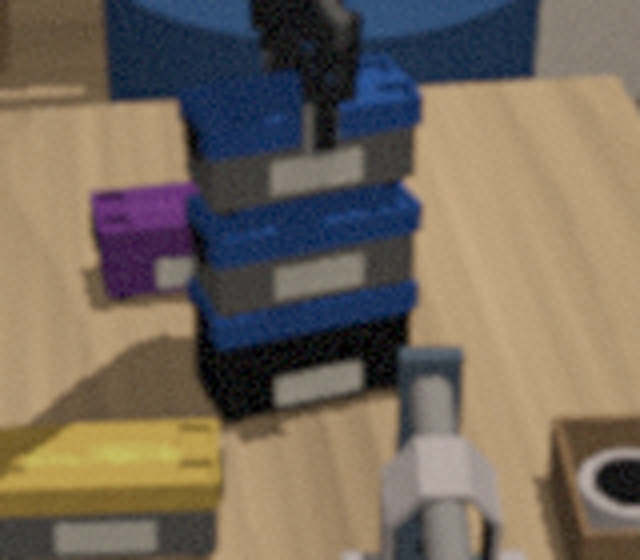

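Aligned and held. Lower with a +0.07 x correction.

>>> {"name": "carry_out", "arguments": {"motion": [{"dx": 0.05,"dy": 0,"dz": -0.2,"spin": 0,"jaw": 50},{"dx": 0.05,"dy": 0,"dz": -0.35,"spin": 0,"jaw": 50},{"dx": 0.05,"dy": 0,"dz": -0.5,"spin": 0,"jaw": 50},{"dx": 0.05,"dy": 0,"dz": -0.6,"spin": 0,"jaw": 50},{"dx": 0.05,"dy": 0,"dz": -0.63,"spin": 0,"jaw": 50},{"dx": 0.05,"dy": 0,"dz": -0.63,"spin": 0,"jaw": 50}]}}

```text
t: 27.92
position: [0.612, 0.3417, 0.1762]
tcp_rot: [0.993, 0.115, 0.0, -0.0]
force: [-3.4, -1.4, 2.7]
finger_gap: 0.063
```

```bash
python3 -c "
from g import *
togo(.6122,.3408,.1766,1.57+.23)"
```

```text
t 27.93 pos [0.612  0.3417 0.1762] jaw -1.341 gap 0.063 F [-3.4 -1.4  2.7] GO dx,dy,dz [ 0.01 -0.04  0.02] spin -0.0
```

>>> {"name": "carry_out", "arguments": {"motion": [{"dx": -0.03,"dy": 0,"dz": 0,"spin": 0,"jaw": 66},{"dx": -0.03,"dy": 0,"dz": 0,"spin": 0,"jaw": 75},{"dx": -0.03,"dy": 0,"dz": 0,"spin": 0,"jaw": 85},{"dx": -0.03,"dy": 0,"dz": 0,"spin": 0,"jaw": 85},{"dx": -0.03,"dy": 0,"dz": 0,"spin": 0,"jaw": 85},{"dx": -0.03,"dy": 0,"dz": 1.5,"spin": 0,"jaw": 85},{"dx": -0.03,"dy": 0,"dz": 3,"spin": 0,"jaw": 85},{"dx": -0.03,"dy": 0,"dz": 3.5,"spin": 0,"jaw": 85}]}}

```text
t: 28.92
position: [0.612, 0.3421, 0.2657]
tcp_rot: [0.993, 0.115, 0.002, -0.001]
force: [0.2, -0.2, -0.3]
finger_gap: 0.0854
```

```bash
python3 chk.py blue .611 .3405 .23 .21;python3 -c "
from g import *
togo(.4722,.1955,.15,1.57-.0685)
w=env.snapshot('side'); cv2.imwrite('pics/s13.png',cv2.resize(w['img'][100:300,240:440],None,fx=3,fy=3,interpolation=cv2.INTER_CUBIC))
"
```

```text
wrist [0.6132 0.3425 0.2364] 0.026
side [ 0.615   0.4885 -0.92  ] 1.0
top [0.499  0.3845 0.28  ] 1.0
t 29.07 pos [0.6111 0.3411 0.2625] jaw -1.341 gap 0.0851 F [ 0.1 -0.3 -0.9] GO dx,dy,dz [-5.56 -5.82 -4.5 ] spin -1.71
```

View pics/s13.png

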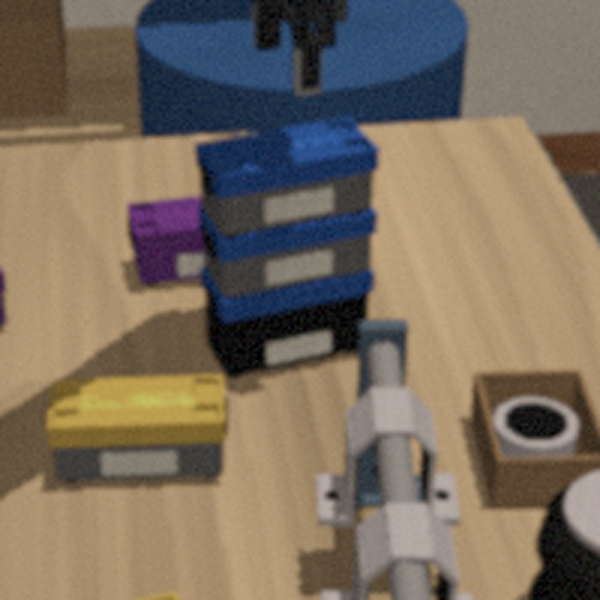

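The blue stack is seated. Next, yellow box A.

>>> {"name": "carry_out", "arguments": {"motion": [{"dx": -1.5,"dy": -1.5,"dz": 0,"spin": -0.5,"jaw": 85},{"dx": -3,"dy": -3,"dz": 0,"spin": -1,"jaw": 85},{"dx": -4.5,"dy": -4.5,"dz": -0.5,"spin": -1.7,"jaw": 85},{"dx": -5.55,"dy": -5.8,"dz": -2,"spin": -1.7,"jaw": 85},{"dx": -5.55,"dy": -5.8,"dz": -3.5,"spin": -1.7,"jaw": 85},{"dx": -5.55,"dy": -5.8,"dz": -4.5,"spin": -1.7,"jaw": 85},{"dx": -5.55,"dy": -5.8,"dz": -4.5,"spin": -1.7,"jaw": 85},{"dx": -5.55,"dy": -5.8,"dz": -4.5,"spin": -1.7,"jaw": 85}]}}

```text
t: 30.12
position: [0.4725, 0.1963, 0.1505]
tcp_rot: [0.999, -0.033, -0.0, -0.0]
force: [-0.3, -0.3, 1.3]
finger_gap: 0.0848
```

```bash
python3 - <<'E'
t=open('h.py').read()
t=t.replace('if s["R"][2,1]>.5 else','if not s["R"][2,2]<-.99 else')
open('h.py','w').write(t)
E
python3 chk.py yellow .4722 .1955 -.0685 .066 wrist; python3 -c "
from g import *
togo(.4722,.1955,.032,1.57-.0685)"
```

```text
wrist [ 0.4729  0.1962 -0.0634] 0.007
t 30.18 pos [0.4729 0.1965 0.151 ] jaw -1.638 gap 0.0847 F [-0.1 -0.3  0.4] GO dx,dy,dz [-0.03 -0.04 -4.76] spin -0.01
```

>>> {"name": "carry_out", "arguments": {"motion": [{"dx": -0.03,"dy": -0.03,"dz": -1.5,"spin": 0,"jaw": 85},{"dx": -0.03,"dy": -0.03,"dz": -3,"spin": 0,"jaw": 85},{"dx": -0.03,"dy": -0.03,"dz": -4.5,"spin": 0,"jaw": 85},{"dx": -0.03,"dy": -0.03,"dz": -4.78,"spin": 0,"jaw": 85},{"dx": -0.03,"dy": -0.03,"dz": -4.78,"spin": 0,"jaw": 50},{"dx": -0.03,"dy": -0.03,"dz": -4.78,"spin": 0,"jaw": 50},{"dx": -0.03,"dy": -0.03,"dz": -4.78,"spin": 0,"jaw": 50},{"dx": -0.03,"dy": -0.03,"dz": -4.78,"spin": 0,"jaw": 50},{"dx": -0.03,"dy": -0.03,"dz": -4.78,"spin": 0,"jaw": 50},{"dx": -0.03,"dy": -0.03,"dz": -4.78,"spin": 0,"jaw": 50}]}}

```text
t: 31.42
position: [0.4731, 0.1962, 0.0323]
tcp_rot: [0.999, -0.034, 0.002, -0.001]
force: [-0.0, -0.7, 8.3]
finger_gap: 0.0633
```

```bash
python3 chk.py yellow .6099 -.3375 -.2505 .09 sidetop; python3 -c "
from g import *
togo(.61,-.3375,.2,1.57-.2505)
"
```

```text
side [ 0.6095 -0.3374 -0.252 ] 0.01
top [ 0.6101 -0.3381 -0.2402] 0.055
t 31.52 pos [0.4731 0.1962 0.0323] jaw -1.638 gap 0.063 F [-0.6  0.   8. ] GO dx,dy,dz [  5.48 -21.35   6.71] spin -1.05
```

>>> {"name": "carry_out", "arguments": {"motion": [{"dx": 0,"dy": 0,"dz": 2,"spin": 0,"jaw": 50},{"dx": 0,"dy": 0,"dz": 4,"spin": 0,"jaw": 50},{"dx": 0,"dy": 0,"dz": 6,"spin": 0,"jaw": 50},{"dx": 0,"dy": -1.5,"dz": 8,"spin": 0,"jaw": 50},{"dx": 0,"dy": -3.5,"dz": 8,"spin": 0,"jaw": 50},{"dx": 0,"dy": -5.5,"dz": 8,"spin": -0.2,"jaw": 50},{"dx": 0,"dy": -7.5,"dz": 8,"spin": -0.4,"jaw": 50},{"dx": 0,"dy": -9.5,"dz": 8,"spin": -0.6,"jaw": 50},{"dx": 0,"dy": -11.5,"dz": 8,"spin": -0.8,"jaw": 50},{"dx": 0,"dy": -13.5,"dz": 8,"spin": -1.05,"jaw": 50},{"dx": 0.5,"dy": -15.5,"dz": 8,"spin": -1.05,"jaw": 50},{"dx": 1.5,"dy": -17.5,"dz": 8,"spin": -1.05,"jaw": 50},{"dx": 3,"dy": -19.5,"dz": 8,"spin": -1.05,"jaw": 50},{"dx": 4.5,"dy": -21,"dz": 7,"spin": -1.05,"jaw": 50},{"dx": 5.49,"dy": -21.35,"dz": 6,"spin": -1.05,"jaw": 50},{"dx": 5.49,"dy": -21.35,"dz": 5,"spin": -1.05,"jaw": 50},{"dx": 5.49,"dy": -21.35,"dz": 4.3,"spin": -1.05,"jaw": 50},{"dx": 5.49,"dy": -21.35,"dz": 4.1,"spin": -1.05,"jaw": 50},{"dx": 5.49,"dy": -21.35,"dz": 4.1,"spin": -1.05,"jaw": 50}]}}

```text
t: 33.9
position: [0.6088, -0.3384, 0.1338]
tcp_rot: [0.992, -0.125, 0.0, 0.0]
force: [0.5, 1.1, -1.7]
finger_gap: 0.0632
```

```bash
python3 -c "
from g import *
togo(.6104,-.3377,.1163,1.57-.2505)
w=env.snapshot('side'); cv2.imwrite('pics/s14.png',cv2.resize(w['img'][280:480,310:470],None,fx=3.5,fy=3,interpolation=cv2.INTER_CUBIC))
"
```

```text
t 33.9 pos [ 0.6088 -0.3384  0.1338] jaw -1.821 gap 0.0632 F [ 0.5  1.1 -1.7] GO dx,dy,dz [ 0.06  0.03 -0.7 ] spin -0.01
```

View pics/s14.png

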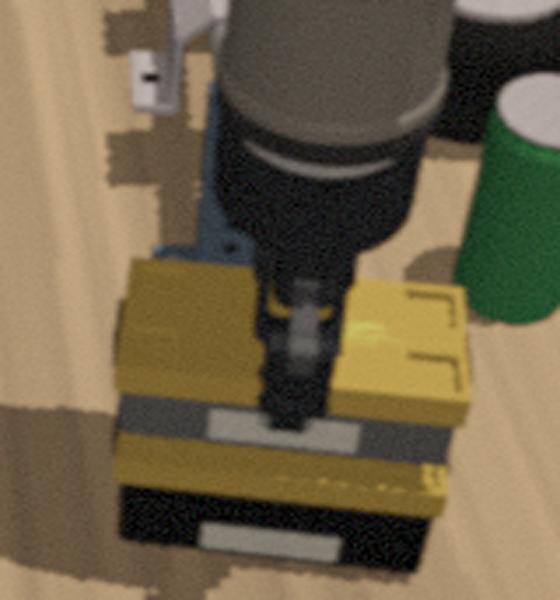

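>>> {"name": "carry_out", "arguments": {"motion": [{"dx": 0.05,"dy": 0.03,"dz": -0.25,"spin": 0,"jaw": 50},{"dx": 0.05,"dy": 0.03,"dz": -0.45,"spin": 0,"jaw": 50},{"dx": 0.05,"dy": 0.03,"dz": -0.6,"spin": 0,"jaw": 50},{"dx": 0.05,"dy": 0.03,"dz": -0.7,"spin": 0,"jaw": 50},{"dx": 0.05,"dy": 0.03,"dz": -0.73,"spin": 0,"jaw": 50},{"dx": 0.05,"dy": 0.03,"dz": -0.73,"spin": 0,"jaw": 50}]}}

```text
t: 34.7
position: [0.6103, -0.3374, 0.1161]
tcp_rot: [0.992, -0.125, 0.0, -0.0]
force: [-3.3, 1.8, 5.5]
finger_gap: 0.063
```

```bash
python3 -c "
from g import *
togo(.6104,-.3377,.1163,1.57-.2505)"
```

```text
t 34.7 pos [ 0.6103 -0.3374  0.1161] jaw -1.821 gap 0.063 F [-3.3  1.8  5.5] GO dx,dy,dz [ 0.   -0.01  0.01] spin -0.01
```

Seated. Release, rise, look.

>>> {"name": "carry_out", "arguments": {"motion": [{"dx": -0.03,"dy": 0,"dz": 0,"spin": 0,"jaw": 66},{"dx": -0.03,"dy": 0,"dz": 0,"spin": 0,"jaw": 75},{"dx": -0.03,"dy": 0,"dz": 0,"spin": 0,"jaw": 85},{"dx": -0.03,"dy": 0,"dz": 0,"spin": 0,"jaw": 85},{"dx": -0.03,"dy": 0,"dz": 0,"spin": 0,"jaw": 85},{"dx": -0.03,"dy": 0,"dz": 2,"spin": 0,"jaw": 85},{"dx": -0.03,"dy": 0,"dz": 4,"spin": 0,"jaw": 85},{"dx": -0.03,"dy": 0,"dz": 5,"spin": 0,"jaw": 85}]}}

```text
t: 35.7
position: [0.6106, -0.3381, 0.2437]
tcp_rot: [0.992, -0.125, 0.002, 0.001]
force: [-0.2, -0.3, -0.5]
finger_gap: 0.085
```

```bash
python3 chk.py yellow .6098 -.3375 -.25 .15; python3 chk.py yellow .4252 -.0703 .1705 .066 topside;python3 -c "
from g import *
togo(.4252,-.0703,.15,1.57+.1705)
"
```

```text
wrist [ 0.6106 -0.3363 -0.2486] 0.009
side [ 0.6098 -0.3378 -0.2434] 0.015
top [ 0.6093 -0.337  -0.275 ] 0.481
side [ 0.4247 -0.0706  0.1639] 0.012
top [ 0.4251 -0.0708  0.1729] 0.042
t 35.95 pos [ 0.6088 -0.3373  0.2388] jaw -1.821 gap 0.0847 F [ 0.4 -0.7 -0.5] GO dx,dy,dz [-7.34 10.68 -3.55] spin 2.41
```

>>> {"name": "carry_out", "arguments": {"motion": [{"dx": -1.5,"dy": 2,"dz": 0,"spin": 0.5,"jaw": 85},{"dx": -3,"dy": 4,"dz": 0,"spin": 1,"jaw": 85},{"dx": -4.5,"dy": 6,"dz": 0,"spin": 1.5,"jaw": 85},{"dx": -5.8,"dy": 8,"dz": 0,"spin": 2,"jaw": 85},{"dx": -6.8,"dy": 9.6,"dz": -1,"spin": 2.41,"jaw": 85},{"dx": -7.34,"dy": 10.65,"dz": -2,"spin": 2.41,"jaw": 85},{"dx": -7.34,"dy": 10.65,"dz": -3.5,"spin": 2.41,"jaw": 85},{"dx": -7.34,"dy": 10.65,"dz": -3.6,"spin": 2.41,"jaw": 85},{"dx": -7.34,"dy": 10.65,"dz": -3.6,"spin": 2.41,"jaw": 85}]}}

```text
t: 37.08
position: [0.426, -0.0716, 0.1502]
tcp_rot: [0.996, 0.085, -0.0, -0.0]
force: [0.4, -0.1, 0.4]
finger_gap: 0.0849
```

```bash
python3 chk.py yellow .4252 -.0703 .1705 .066 wrist; python3 -c "
from g import *
togo(.4252,-.0703,.032,1.57+.169)"
```

```text
wrist [ 0.4265 -0.07    0.1647] 0.006
t 37.12 pos [ 0.4266 -0.0717  0.1507] jaw -1.401 gap 0.0852 F [-0.  -0.7 -0.5] GO dx,dy,dz [-0.06  0.05 -4.75] spin -0.01
```

>>> {"name": "carry_out", "arguments": {"motion": [{"dx": -0.03,"dy": 0.04,"dz": -1.5,"spin": 0,"jaw": 85},{"dx": -0.03,"dy": 0.04,"dz": -3,"spin": 0,"jaw": 85},{"dx": -0.03,"dy": 0.04,"dz": -4.5,"spin": 0,"jaw": 85},{"dx": -0.03,"dy": 0.04,"dz": -4.76,"spin": 0,"jaw": 85},{"dx": -0.03,"dy": 0.04,"dz": -4.76,"spin": 0,"jaw": 50},{"dx": -0.03,"dy": 0.04,"dz": -4.76,"spin": 0,"jaw": 50},{"dx": -0.03,"dy": 0.04,"dz": -4.76,"spin": 0,"jaw": 50},{"dx": -0.03,"dy": 0.04,"dz": -4.76,"spin": 0,"jaw": 50},{"dx": -0.03,"dy": 0.04,"dz": -4.76,"spin": 0,"jaw": 50},{"dx": -0.03,"dy": 0.04,"dz": -4.76,"spin": 0,"jaw": 50}]}}

```text
t: 38.38
position: [0.4268, -0.0707, 0.0326]
tcp_rot: [0.996, 0.085, 0.002, 0.0]
force: [-0.1, -0.4, 8.6]
finger_gap: 0.0628
```

```bash
python3 -c "
from g import *
togo(.61,-.3375,.18,1.57-.248)"
```

```text
t 38.38 pos [ 0.4268 -0.0707  0.0326] jaw -1.401 gap 0.0628 F [-0.1 -0.4  8.6] GO dx,dy,dz [  7.33 -10.67   5.9 ] spin -2.4
```

>>> {"name": "carry_out", "arguments": {"motion": [{"dx": 0,"dy": 0,"dz": 2,"spin": 0,"jaw": 50},{"dx": 0,"dy": 0,"dz": 4,"spin": 0,"jaw": 50},{"dx": 0,"dy": 0,"dz": 6,"spin": 0,"jaw": 50},{"dx": 0,"dy": -1.2,"dz": 8,"spin": -0.3,"jaw": 50},{"dx": 0.5,"dy": -3,"dz": 8.3,"spin": -0.8,"jaw": 50},{"dx": 1,"dy": -5,"dz": 8.3,"spin": -1.3,"jaw": 50},{"dx": 2,"dy": -7,"dz": 8.3,"spin": -1.8,"jaw": 50},{"dx": 3.5,"dy": -9,"dz": 8.3,"spin": -2.2,"jaw": 50},{"dx": 5,"dy": -10,"dz": 8.3,"spin": -2.4,"jaw": 50},{"dx": 6.5,"dy": -10.5,"dz": 8.3,"spin": -2.4,"jaw": 50},{"dx": 7.38,"dy": -10.67,"dz": 7.6,"spin": -2.4,"jaw": 50},{"dx": 7.38,"dy": -10.67,"dz": 7,"spin": -2.4,"jaw": 50},{"dx": 7.38,"dy": -10.67,"dz": 6.5,"spin": -2.4,"jaw": 50},{"dx": 7.38,"dy": -10.67,"dz": 6.4,"spin": -2.4,"jaw": 50},{"dx": 7.38,"dy": -10.67,"dz": 6.4,"spin": -2.4,"jaw": 50}]}}

```text
t: 40.25
position: [0.6092, -0.3372, 0.1915]
tcp_rot: [0.992, -0.124, 0.0, 0.0]
force: [-0.4, -0.9, -2.5]
finger_gap: 0.0633
```

```bash
python3 -c "
from g import *
togo(.6111,-.3377,.1766,1.57-.248)
w=env.snapshot('side'); cv2.imwrite('pics/s15.png',cv2.resize(w['img'][280:480,310:470],None,fx=3.5,fy=3,interpolation=cv2.INTER_CUBIC))
"
```

```text
t 40.25 pos [ 0.6092 -0.3372  0.1915] jaw -1.82 gap 0.0633 F [-0.4 -0.9 -2.5] GO dx,dy,dz [ 0.08 -0.02 -0.6 ] spin 0.0
```

View pics/s15.png

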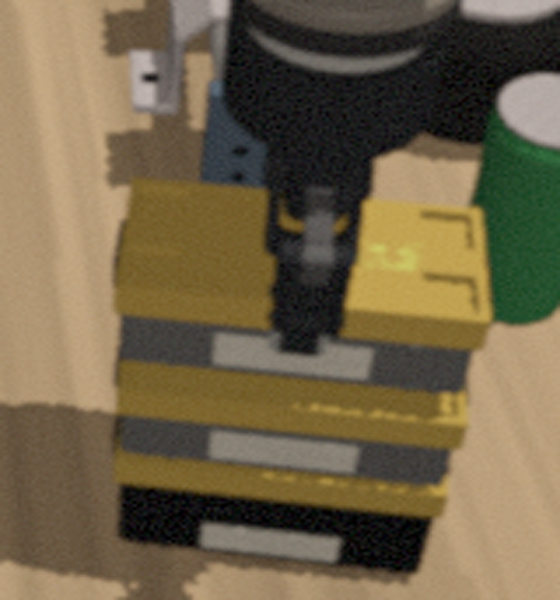

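Aligned over the stack; lower.

>>> {"name": "carry_out", "arguments": {"motion": [{"dx": 0.06,"dy": -0.02,"dz": -0.2,"spin": 0,"jaw": 50},{"dx": 0.06,"dy": -0.02,"dz": -0.35,"spin": 0,"jaw": 50},{"dx": 0.06,"dy": -0.02,"dz": -0.5,"spin": 0,"jaw": 50},{"dx": 0.06,"dy": -0.02,"dz": -0.6,"spin": 0,"jaw": 50},{"dx": 0.06,"dy": -0.02,"dz": -0.63,"spin": 0,"jaw": 50},{"dx": 0.06,"dy": -0.02,"dz": -0.63,"spin": 0,"jaw": 50}]}}

```text
t: 41.05
position: [0.6115, -0.3375, 0.1762]
tcp_rot: [0.992, -0.124, 0.0, 0.0]
force: [-2.2, 1.7, 4.0]
finger_gap: 0.0629
```

```bash
python3 -c "
from g import *
togo(.6111,-.3377,.1766,1.57-.248)"
```

```text
t 41.05 pos [ 0.6115 -0.3375  0.1762] jaw -1.819 gap 0.0629 F [-2.2  1.7  4. ] GO dx,dy,dz [-0.02 -0.01  0.02] spin -0.0
```

>>> {"name": "carry_out", "arguments": {"motion": [{"dx": -0.03,"dy": 0,"dz": 0,"spin": 0,"jaw": 66},{"dx": -0.03,"dy": 0,"dz": 0,"spin": 0,"jaw": 75},{"dx": -0.03,"dy": 0,"dz": 0,"spin": 0,"jaw": 85},{"dx": -0.03,"dy": 0,"dz": 0,"spin": 0,"jaw": 85},{"dx": -0.03,"dy": 0,"dz": 0,"spin": 0,"jaw": 85},{"dx": -0.03,"dy": 0,"dz": 1.5,"spin": 0,"jaw": 85},{"dx": -0.03,"dy": 0,"dz": 3,"spin": 0,"jaw": 85},{"dx": -0.03,"dy": 0,"dz": 4,"spin": 0,"jaw": 85},{"dx": -2,"dy": -1,"dz": 4,"spin": 0,"jaw": 85},{"dx": -4,"dy": -2,"dz": 4,"spin": 0,"jaw": 85},{"dx": -6,"dy": -3,"dz": 4,"spin": 0,"jaw": 85},{"dx": -8,"dy": -4,"dz": 4,"spin": 0,"jaw": 85},{"dx": -9,"dy": -4.5,"dz": 4,"spin": 0,"jaw": 85},{"dx": -9,"dy": -4.5,"dz": 4,"spin": 0,"jaw": 85}]}}

```text
t: 42.8
position: [0.3834, -0.4519, 0.2756]
tcp_rot: [0.992, -0.126, -0.0, 0.001]
force: [0.4, 0.4, -0.5]
finger_gap: 0.0854
```

```bash
python3 chk.py yellow .6098 -.3375 -.25 .21 topside; python3 chk.py blue .611 .3405 .23 .21 top;python3 -c "
from g import *
togo(0,0,0,0)
for n in('side','top'):
  w=env.snapshot(n); cv2.imwrite(f'pics/{n}16.png',w['img'])
w=env.snapshot('side'); cv2.imwrite('pics/s16c.png',cv2.resize(w['img'][190:390,310:470],None,fx=3.5,fy=3,interpolation=cv2.INTER_CUBIC))
"
```

```text
side [ 0.6103 -0.3376 -0.2573] 0.014
top [ 0.609  -0.3373 -0.2365] 0.084
top [0.6107 0.3377 0.2447] 0.128
t 42.95 pos [ 0.3876 -0.4492  0.2754] jaw -1.817 gap 0.0847 F [ 0.9 -0.3  0.4] GO dx,dy,dz [-15.51  17.97 -11.01] spin -7.59
```

View pics/side16.png

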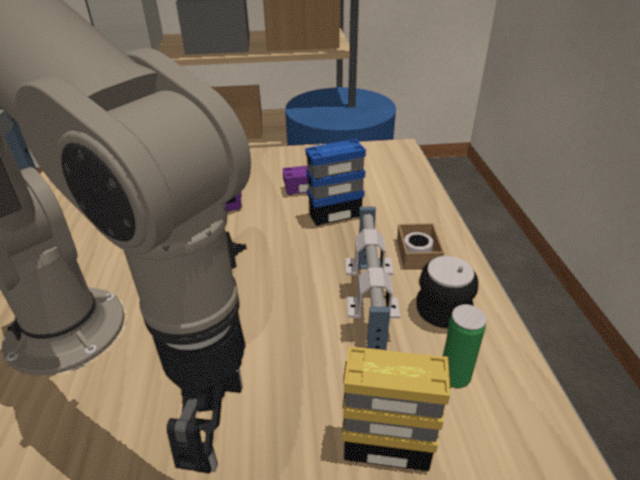

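View pics/top16.png

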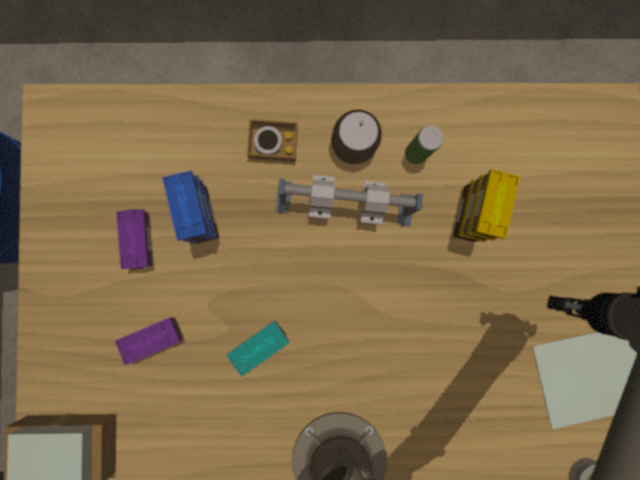

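View pics/s16c.png

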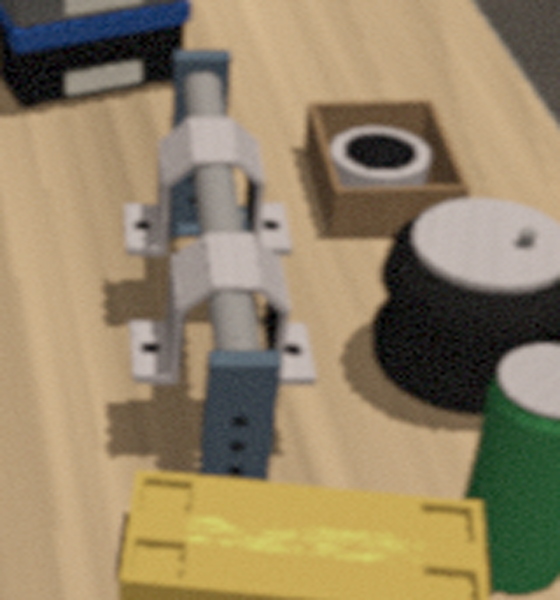

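Everything is in place. I'll check that the clamps are still and hanging properly.

```bash
cat > c.py <<'E'
from g import *
t=env.snapshot("top")
h=cv2.cvtColor(t["img"],cv2.COLOR_BGR2HSV); g=cv2.inRange(h,(0,0,75),(180,60,255))
for w,p0 in(((308,172,337,222),[.648,.045,-.11]),((360,178,391,228),[.634,-.084,-.11])):
    k=np.zeros_like(g); k[w[1]:w[3],w[0]:w[2]]=g[w[1]:w[3],w[0]:w[2]]; k=cv2.morphologyEx(k,cv2.MORPH_OPEN,np.ones((3,3),np.uint8))
    p,f=fit([(t,k)],clampm(.0715),p0); d=p[:2]-[.6406,-.02]; a=-.1125
    print(round(env.get_obs()["t"],2),p.round(4),round(f,3),"in rail",np.round([d[0]*np.cos(a)+d[1]*np.sin(a),-d[0]*np.sin(a)+d[1]*np.cos(a)],4))
s=env.snapshot("side"); np.save("/tmp/%d.npy"%(env.get_obs()["t"]*100),s["img"])
E
python3 c.py
```

```text
43.15 [ 0.6468  0.0412 -0.1193] 0.101 in rail [-0.0008  0.0615]
43.15 [ 0.6323 -0.0834 -0.1033] 0.138 in rail [-0.0012 -0.0639]
```

>>> {"name": "carry_out", "arguments": {"motion": [{"dx": -1,"dy": -1,"dz": 0,"spin": 0,"jaw": 85},{"dx": -1,"dy": -1,"dz": 0,"spin": 0,"jaw": 85},{"dx": -1,"dy": -1,"dz": 0,"spin": 0,"jaw": 85},{"dx": -1,"dy": -1,"dz": 0,"spin": 0,"jaw": 85},{"dx": -1,"dy": -1,"dz": 0,"spin": 0,"jaw": 85},{"dx": -1,"dy": -1,"dz": 0,"spin": 0,"jaw": 85},{"dx": -1,"dy": -1,"dz": 0,"spin": 0,"jaw": 85},{"dx": -1,"dy": -1,"dz": 0,"spin": 0,"jaw": 85},{"dx": -1,"dy": -1,"dz": 0,"spin": 0,"jaw": 85},{"dx": -1,"dy": -1,"dz": 0,"spin": 0,"jaw": 85},{"dx": -1,"dy": -1,"dz": 0,"spin": 0,"jaw": 85},{"dx": -1,"dy": -1,"dz": 0,"spin": 0,"jaw": 85}]}}

```text
t: 44.7
position: [0.3612, -0.4751, 0.2753]
tcp_rot: [0.992, -0.124, 0.0, 0.0]
force: [0.3, -0.3, 0.8]
finger_gap: 0.0852
```

```bash
python3 c.py; python3 -c "
import numpy as np,glob,cv2
f=sorted(glob.glob('/tmp/*.npy')); a,b=[cv2.GaussianBlur(np.load(x),(5,5),0).astype(int) for x in f[-2:]]
d=abs(a-b).max(2); print(f,d[200:340,340:405].max(),d[130:225,290:375].max(),d[350:470,340:450].max(), d.mean())"
```

```text
44.75 [ 0.6469  0.0412 -0.1149] 0.092 in rail [-0.0006  0.0615]
44.75 [ 0.6322 -0.0834 -0.104 ] 0.142 in rail [-0.0012 -0.0639]
['/tmp/4320.npy', '/tmp/4480.npy'] 7 8 9 14.408600260416666
```

```bash
python3 -c "
from cell import env
print(env.finish_job())"
```

```text
the job is handed in; nothing more can be done
None
```

I stacked both blue and both yellow boxes on the bottom box of their own colour, and hung both saddle clamps over the bar. I handed the job in at about 45 s, well under the 200 s limit; no verdict was reported.

**Last checks:**
- **Boxes:** each one was released at the tool height expected with its feet in the recesses. Camera fits put the top boxes within about 3 mm and 0.02 rad of the base lids.
- **Clamps:** both fit within about 1 mm of the bar's plane, about 62 mm to either side of its middle. They sit square to it, and two checks 1.6 s apart showed no movement. The hanging height was not measured; it was assumed for the fit.
- **Bystanders:** the spray can, carton and air spring appear unmoved in the pictures, and the gripper was clear of everything.

**Failed or disagreed:**
- The camera networks missed the right-hand clamp, so I located it from the pictures directly.
- The wrist camera placed the blue stack about 2 mm off the other two cameras.
- Some camera fits failed or were poor: the side and top fits of the top blue box, and the top fits of blue lids in general.
- The left clamp shifted a little on the bar partway through, probably the announced knock. It had settled again by the last checks and needed no fixing.

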